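# Put the biscotti away after the tasting

## Robot

A 7-joint arm with a two-finger parallel gripper is mounted at the origin on the work surface. World frame = base frame: x ahead of the robot, y to its left, z up, the work surface at z = 0. Lengths are in m, angles in degrees, forces in N, time in s.
With the tool pointing down it reaches from about 0.425 to 0.875 m from the base axis. Payload 4.7 kg.
Tool frame: the origin (TCP) lies at the very end of the fingers, on their centre line; the grasp point (between the pads) lies 19 mm behind it; x points along the fingers, z is the direction in which the jaws open and shut, and the axes are right-handed (so a half turn about x gives the same grasp; the last joint's range is limited). The gripper opens to 87 mm and grips with 3 to 60 N. Pads are 19 mm wide; open, the fingers measure 117 mm over their backs; the gripper's body (75 mm by 190 mm) begins 51 mm behind the grasp point.
Start: joints at [-74.479, 18.392, -4.016, 83.108, 1.295, 78.541, -3.26], TCP at [0.165, 0.629, 0.223] pointing down, gripper open.
Joint ranges: [-163.93, 163.93], [-17.29, 119.83], [-79.2, 71.16], [3.27, 140.29], [-89.18, 269.18], [5.43, 117.66], [-154.24, 154.24]. Speed limits (degrees/s): [147.25, 147.25, 180, 180, 180, 180, 180].

## Interface

Orientations are given as [roll, pitch, yaw] about the fixed x, y, z axes, in that order (R = Rz(yaw) Ry(pitch) Rx(roll)).
In Python, from cell import env gives the robot as it stands. The module is installed in compiled form; this text tells all that it offers.
- The arm moves only by the tool drive_tool, never from a script. Its argument "increments" is a list of rows, each a list of 2 entries, a list of its own where there are three numbers: the shift along the tool's x, y, z scaled (see below), then the turn, a rotation vector about the tool's x, y, z scaled (see below). In form: [[[dx, dy, dz], [wx, wy, wz]], ...]. A call has 1 to 10 rows; each row shifts and turns the commanded pose from where the row before left it, along the tool's axes as they then stand; what a row does not reach is not made up. The controller multiplies each number of a shift by 0.04 m and each number of a turn by 120 degrees. A row lasts 1/10 s, in which the tool goes at most 50 mm and 8.59 degrees, less where a joint would pass 70% of its speed; a pose out of reach is approached as far as the arm can. A call with a number of a shift or a turn outside -1 to 1 is refused whole. A call with a gripper value outside its range is refused whole. "hand" is the gripper's target within -1 to 1 (fully open at 1, half-way at 0, shut at -1), set as the call begins (left out, the last holds). The fingers move at their own pace and stop on an object; "squeeze" is the grip in N (left out, the last holds). Time passes only in rows, so rows that do not move let the fingers close. It gives the time, the measured TCP pose, the force and the opening at its end, in the units of the state.
- env.get_obs(): the state, without advancing time (a new reading comes with each control period).
- env.read_camera(name): name is "scene" or "top"; returns a dict with "frame" (420x560x3 uint8, red, green, blue), "fx", "fy", "cx", "cy" (pixels), "R" (3x3) and "t" (3): a world point X has camera coordinates R X + t. Camera axes: x right, y down, z forward; pixel columns grow to the right and rows downward; lengths in m; the calibration is good to about 2 mm. A picture is of the moment at which its call begins. There is no depth.
- env.sign_off(): hands the job in, once; it reports no verdict.
The state is a dict: "time_s": time; "qpos": joint angles; "joint_velocities": joint speeds; "effort": joint torques, N m; "tool_pos": TCP position; "tool_rot": TCP orientation; "force": force on the tool from outside, world axes, zero at the start; "wrist_torque": the same for the moment, N m; "grip_width": finger opening in m.
Only numpy, scipy, OpenCV 4.12 (cv2) and the standard library are available. Lean on these libraries where they do the work, as an engineer would, in place of code of your own. Each camera call takes 0.05 s, during which the arm holds its last target.

## Task

Put the cooled biscotti away: carry the sheet tray by its wooden grip to the round tin and tip it low over the rim, so that all four slide off its open end into the tin without breaking, and without putting the fingers on them. Then set the empty tray back level on its wire rack and close the tin properly with its lid. Leave the glasses, the mug and the hand grinder where they stand.

Things in the scene. Friction and masses are not known exactly. Their poses are not given: they have to be found in the camera images.
- tray_grip (a point): centre of the wooden grip on the sheet tray: a board 16 mm thick, 90 wide, 48 tall along its slope, clamped on the tray's flared back, so its parallel faces lean 30 degrees back from vertical (top away from the tray floor). It is 136 mm behind tray_mid, 43.5 mm above the floor's top, 62.5 above the table while on the rack. Axes are the tray's: x from grip to open front, z up
- tray_lip (a point): middle of the tray's open front edge, on top of its floor: 246 mm ahead (tray x) of tray_grip and 43.5 mm below it; axes as tray_grip. The front has no rim; the side rims are 20 mm high
- tray_mid (a point): middle of the aluminium sheet tray's floor (220 x 130 mm, 3 mm thick), on its top face, 3 mm above the underside; axes as tray_grip. The tray is loose, 0.19 to 0.28 kg empty. At the start the floor is free of biscuits for at least 45 mm from the foot of the flared back
- rack: wire cooling rack, fixed to the table, 240 (x) x 146 (y) mm, top 16 mm above the table; origin at the centre of its underside, on the table. At the start the tray stands on it, both pointing about the same way, the grip on the robot's side
- tin: open round steel biscuit tin, 180 mm across, 125 mm high, wall 4 mm, inner floor 4 mm up; loose, 0.7 kg; origin at the centre of its underside, on the table, z up its axis
- lid_knob (a point): middle of the upright knob (32 mm across, 45 tall) on the tin's lid: a loose steel disc, 188 mm across, 5 thick, with a plug below (160 across, 12 deep) that drops into the tin's 172 mm mouth until the disc lies on the rim. 39.5 mm above the plug's underside: so high above the table at the start (lid lies plug down), and 152.5 mm above the tin's underside when shut. z is the lid's axis
- biscotto1: a biscotto: a dry almond biscuit slice 76 x 28 x 20 mm, about 35 g; origin at its centre, x along its length, z up through its thickness as it lies on the tray. Loose on the tray floor at the start; it slides once the tray is tipped 20 to 30 degrees
- biscotto2: a biscotto: a dry almond biscuit slice 76 x 28 x 20 mm, about 35 g; origin at its centre, x along its length, z up through its thickness as it lies on the tray. Loose on the tray floor at the start; it slides once the tray is tipped 20 to 30 degrees
- biscotto3: a biscotto: a dry almond biscuit slice 76 x 28 x 20 mm, about 35 g; origin at its centre, x along its length, z up through its thickness as it lies on the tray. Loose on the tray floor at the start; it slides once the tray is tipped 20 to 30 degrees
- biscotto4: a biscotto: a dry almond biscuit slice 76 x 28 x 20 mm, about 35 g; origin at its centre, x along its length, z up through its thickness as it lies on the tray. Loose on the tray floor at the start; it slides once the tray is tipped 20 to 30 degrees
- glass1: empty tasting glass, 76 mm across the rim, 82 mm tall, loose; origin at the centre of its underside. A bystander
- glass2: empty tasting glass, 76 mm across the rim, 82 mm tall, loose; origin at the centre of its underside. A bystander
- mug: enamel mug, 78 mm across, 100 mm tall, with a handle on its own +y side; loose; origin at the centre of its underside. A bystander
- grinder: hand coffee grinder, a slim upright cylinder 54 mm across; its crank reaches 68 mm out to its own -x side, 166 to 194 mm above the table; loose; origin at the centre of its underside. The tallest bystander
There are look-alikes about, which are no part of the job. What is shaped like the biscotto3 but black or grey is not meant.

How it is judged:
By the outcome, as a careful person would: the job done as asked, in the order asked, and still so for the second after the job is handed in, with the robot touching nothing.
It also fails if it takes over 69 s, if anything falls off the work surface, if the arm or the gripper's body presses on something with over 40 N, if the wrist force passes 120 N, or if a joint passes its speed limit or range.

## Working session

There is one attempt and no reset: what is moved stays moved. The work goes in short steps, Python scripts to look and compute and a tool call to move; the robot and the scene stay as the last step left them, time stands still between calls to the robot, and variables do not carry over. Pictures are saved under pics/ and viewed, and the job is handed in when it is done.

Besides the shell and the picture viewer there is one more tool, called after ">>>" as name(argument=value, ...), one argument or row to a line, values as JSON. drive_tool: Moves the arm, as the interface text tells. Shifts and turns lie within -1 to 1; 1 stands for 0.04 m of shift or 120 degrees of turn. Its arguments: {"type":"object","properties":{"increments":{"type":"array"},"hand":{"type":"number"},"squeeze":{"type":"number"}},"required":["increments"]}

```bash
ls; mkdir -p pics; python3 - <<'E'
from cell import env
import cv2,json
o=env.get_obs();print(o)
for n in("scene","top"):
    c=env.read_camera(n);cv2.imwrite(f"pics/{n}0.png",c["frame"][:,:,::-1])
    print(n,c["fx"],c["fy"],c["cx"],c["cy"],c["R"],c["t"])
E
```

```text
pics
{'time_s': 0.0, 'qpos': array([-74.47925637,  18.44011757,  -4.01468465,  83.17490358,
         1.2949379 ,  78.5386791 ,  -3.26085115]), 'joint_velocities': array([ 0.10952148,  0.0474933 , -0.02471312,  0.03664993, -0.03471043,
       -0.05376138, -0.03734313]), 'effort': array([-4.23889978e-04, -4.91279840e+01, -4.04216694e-01, -3.12525129e+01,
       -6.39966619e-02,  4.39159304e-02,  1.91307240e-04]), 'tool_pos': array([0.16500371, 0.62814828, 0.22144937]), 'tool_rot': array([-176.91954991,   89.89137591, -101.63221097]), 'force': array([-0.99104111, -0.40068814,  0.10608843]), 'wrist_torque': array([-0.01454344,  0.02241898, -0.03162449]), 'grip_width': 0.08701571867625323}
scene 520.3277097691928 520.3277097691928 281.03612943997314 205.87666202770956 [[ 0.86245419  0.5059028   0.01533413]
 [ 0.36370073 -0.5983921  -0.71389682]
 [-0.35198658  0.62128034 -0.70008299]] [-0.49060408 -0.13280116  1.78199172]
top 386.00660419606913 386.00660419606913 276.52149461166493 209.69895250810217 [[ 0.01475789 -0.99987461  0.00574258]
 [-0.98938628 -0.01543292 -0.14448744]
 [ 0.14455795 -0.0035493  -0.98948997]] [-0.00911065  0.53360021  0.96182741]
```

View pics/scene0.png

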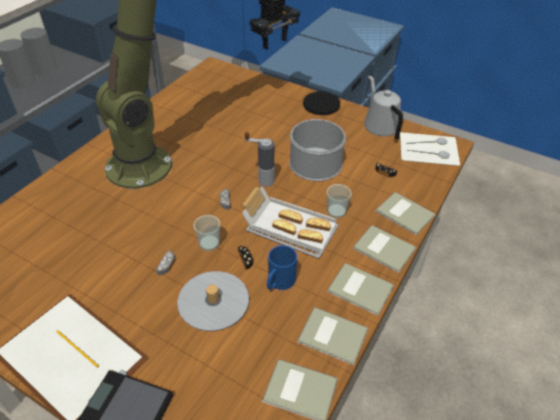

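View pics/top0.png

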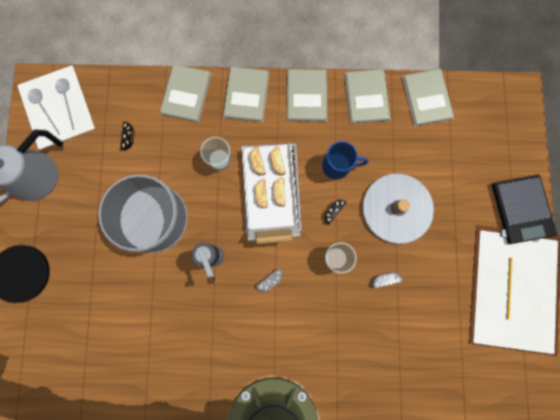

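The scene view shows the tin at about (317,150), the tray at (290,222), the lid at (213,298), the grinder at (266,160), glasses at (338,200) and (208,232), and the mug at (283,268). In the top view the tray is at (270,190), the tin at (140,215), and the lid knob at (401,207). Next I'll zoom in to measure.

```bash
cat > h.py <<'E'
import numpy as np,cv2
from scipy.spatial.transform import Rotation as Ro
CT=dict(f=386.00660419606913,cx=276.52149461166493,cy=209.69895250810217,R=np.array([[0.01475789,-0.99987461,0.00574258],[-0.98938628,-0.01543292,-0.14448744],[0.14455795,-0.0035493,-0.98948997]]),t=np.array([-0.00911065,0.53360021,0.96182741]))
CS=dict(f=520.3277097691928,cx=281.03612943997314,cy=205.87666202770956,R=np.array([[0.86245419,0.5059028,0.01533413],[0.36370073,-0.5983921,-0.71389682],[-0.35198658,0.62128034,-0.70008299]]),t=np.array([-0.49060408,-0.13280116,1.78199172]))
def proj(c,X):
    X=np.atleast_2d(X);p=X@c['R'].T+c['t'];return np.c_[c['cx']+c['f']*p[:,0]/p[:,2],c['cy']+c['f']*p[:,1]/p[:,2]]
def back(c,uv,z):
    d=np.array([(uv[0]-c['cx'])/c['f'],(uv[1]-c['cy'])/c['f'],1.]);C=-c['R'].T@c['t'];d=c['R'].T@d
    return C+d*(z-C[2])/d[2]
def circ(c,x,y,z,r,n=60):
    a=np.linspace(0,2*np.pi,n);return proj(c,np.c_[x+r*np.cos(a),y+r*np.sin(a),0*a+z])
E
python3 - <<'E'
from h import *
for n,(u,v,w,hh) in dict(top=(70,120,390,150),scene=(160,80,200,240)).items():
    im=cv2.imread(f'pics/{n}0.png')[v:v+hh,u:u+w]
    s=2 if n=='top' else 2.5
    cv2.imwrite(f'pics/{n}z.png',cv2.resize(im,None,fx=s,fy=s,interpolation=cv2.INTER_CUBIC))
im=cv2.imread('pics/top0.png')[135:250,225:315]
cv2.imwrite('pics/trayz.png',cv2.resize(im,None,fx=5,fy=5,interpolation=cv2.INTER_CUBIC))
for nm,uv,z in [('tinrim',(143,214),.125),('knob top',(401,206),.062),('glass1',(215,153),.082),('glass2',(341,258),.082),('mug',(341,159),.1),('grinder',(207,253),.16),('tray',(270,190),.02)]:
    print(nm,back(CT,uv,z).round(3))
E
```

```text
tinrim [0.506 0.314 0.125]
knob top [ 0.545 -0.317  0.062]
glass1 [0.67  0.157 0.082]
glass2 [ 0.411 -0.16   0.082]
mug [ 0.654 -0.159  0.1  ]
grinder [0.416 0.153 0.16 ]
tray [0.589 0.017 0.02 ]
```

View pics/topz.png

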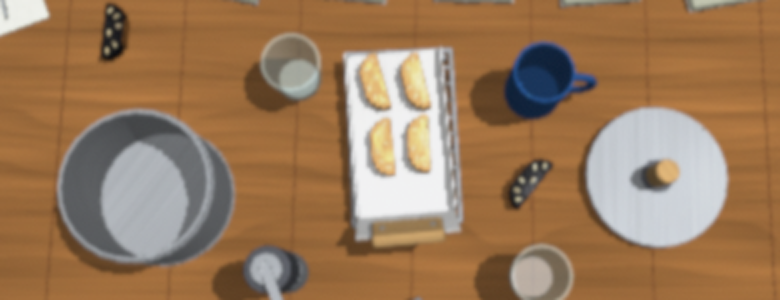

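View pics/trayz.png

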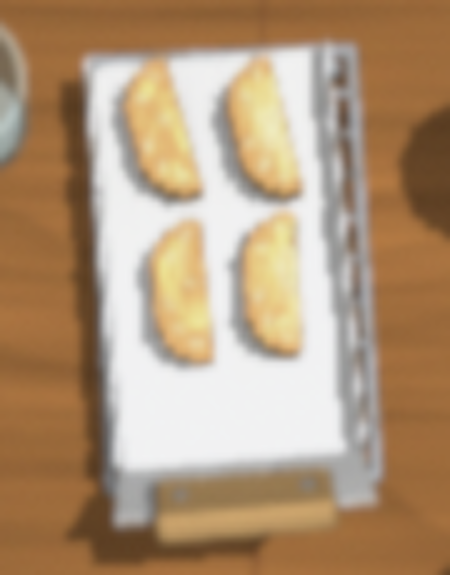

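View pics/scenez.png

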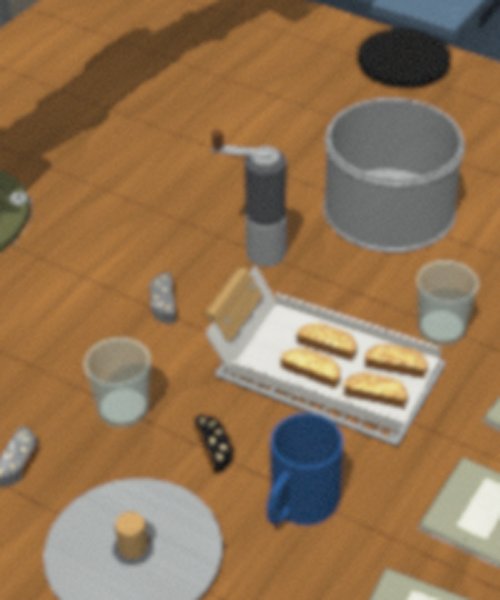

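```bash
cat > ov.py <<'E'
from h import *
import sys
def traypts(x,y,yaw,z=.019,R=None):
    R=Ro.from_euler('z',yaw,degrees=True) if R is None else R
    o=np.array([x,y,z]);f=lambda P:R.apply(np.array(P,float))+o
    fl=f([[.11,.065,0],[.11,-.065,0],[-.11,-.065,0],[-.11,.065,0]])
    rl=f([[.11,.065,.02],[-.11,.065,.02]]);rr=f([[.11,-.065,.02],[-.11,-.065,.02]])
    u=np.array([-.5,0,.866])*.024;n=np.array([.866,0,.5])*.008;g=np.array([-.136,0,.0435])
    fr=[f([g+u+s*n+[0,.045,0],g+u+s*n-[0,.045,0],g-u+s*n-[0,.045,0],g-u+s*n+[0,.045,0]]) for s in(1,-1)]
    return fl,rl,rr,*fr
def draw(im,c,P,s,off,col,closed=True):
    q=(proj(c,P)-off)*s+ (s-1)/2
    cv2.polylines(im,[np.round(q*16).astype(np.int32)],closed,col,1,cv2.LINE_AA,4)
E
cat > t1.py <<'E'
from ov import *
x,y,yaw=map(float,sys.argv[1:4]);rx,ry,ryaw=map(float,sys.argv[4:7]);tag=sys.argv[7] if len(sys.argv)>7 else '0'
R=Ro.from_euler('z',ryaw,degrees=True)
rk=R.apply(np.array([[.12,.073,.016],[.12,-.073,.016],[-.12,-.073,.016],[-.12,.073,.016]]))+[rx,ry,0]
outs=[]
for n,c,off,w in(('top',CT,(220,125),(100,130)),('scene',CS,(235,180),(110,80))):
    s=5 if n=='top' else 5
    im=cv2.imread(f'pics/{n}{tag}.png')[off[1]:off[1]+w[1],off[0]:off[0]+w[0]]
    im=cv2.resize(im,None,fx=s,fy=s,interpolation=cv2.INTER_CUBIC)
    for i,P in enumerate(traypts(x,y,yaw)): draw(im,c,P,s,np.array(off),[(0,0,255),(255,0,0),(255,0,0),(0,255,0),(0,200,0)][i],i not in(1,2))
    draw(im,c,rk,s,np.array(off),(255,0,255))
    cv2.imwrite(f'pics/ov_{n}.png',im)
a=cv2.imread('pics/ov_top.png');b=cv2.imread('pics/ov_scene.png')
a=cv2.resize(a,None,fx=.9,fy=.9)
b=cv2.resize(b,None,fx=.63,fy=.63)
o=np.zeros((max(a.shape[0],b.shape[0]),a.shape[1]+b.shape[1],3),np.uint8);o[:a.shape[0],:a.shape[1]]=a;o[:b.shape[0],a.shape[1]:]=b
cv2.imwrite('pics/ov.png',o)
E
python3 t1.py .59 .017 2 .59 .012 2
```

```text
(no output)
```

View pics/ov.png

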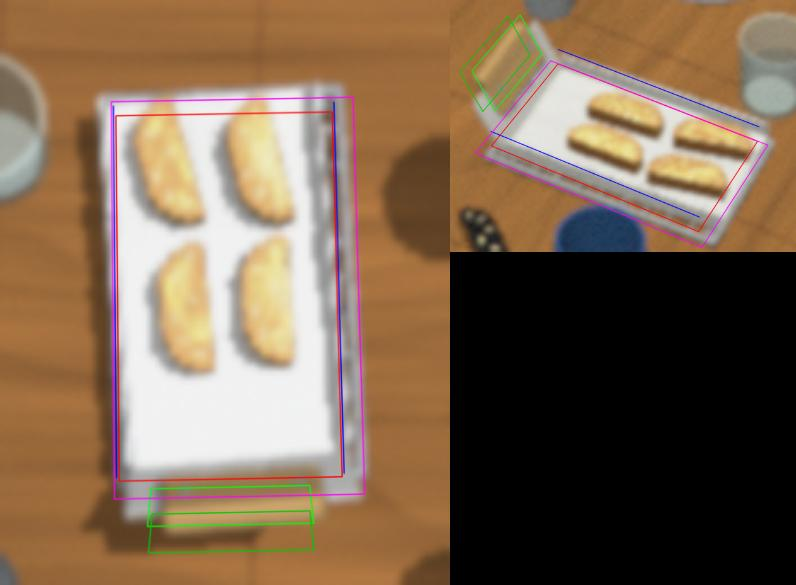

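```bash
python3 t1.py .597 .018 4 .593 .011 3.5
```

```text
(no output)
```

View pics/ov.png

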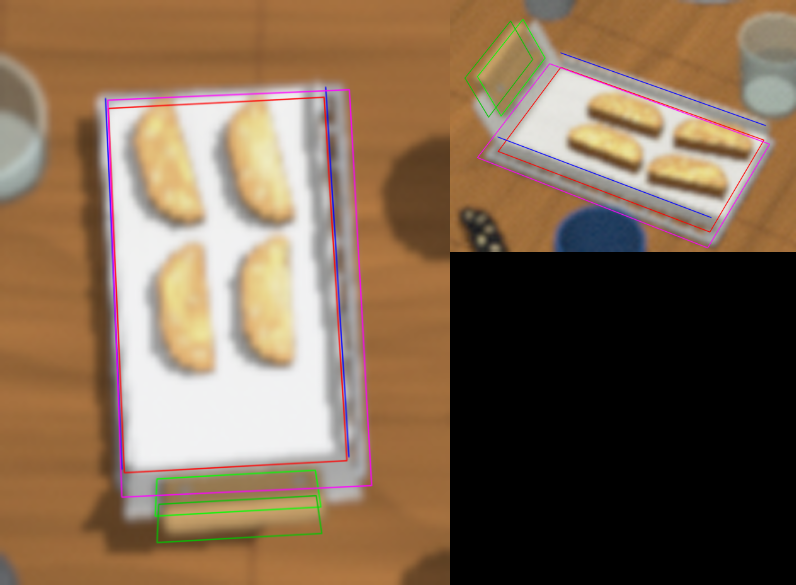

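```bash
cat > t2.py <<'E'
from ov import *
x,y,yaw=map(float,sys.argv[1:4])
n=sys.argv[4];off,w,s,c=dict(top=((232,138),(75,110),5.4,CT),scene=((235,185),(112,72),7,CS))[n]
tag=sys.argv[5] if len(sys.argv)>5 else '0'
im=cv2.imread(f'pics/{n}{tag}.png')[off[1]:off[1]+w[1],off[0]:off[0]+w[0]]
im=cv2.resize(im,None,fx=s,fy=s,interpolation=cv2.INTER_CUBIC)
im0=im.copy()
for i,P in enumerate(traypts(x,y,yaw)): draw(im,c,P,s,np.array(off),[(0,0,255),(255,0,0),(255,0,0),(0,255,0),(0,200,0)][i],i not in(1,2))
cv2.imwrite('pics/o2.png',np.hstack([im,im0]) if n=='top' else im)
E
python3 t2.py .597 .016 3.5 scene; cp pics/o2.png pics/o2s.png; python3 t2.py .597 .016 3.5 top
```

```text
(no output)
```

View pics/o2s.png

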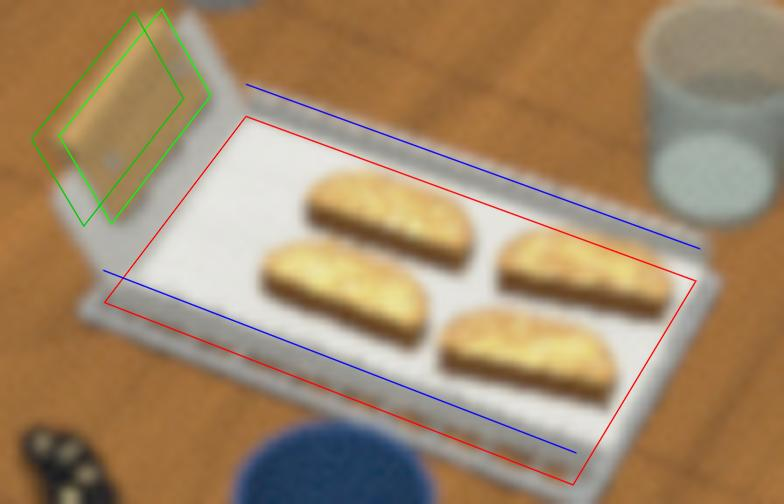

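View pics/o2.png

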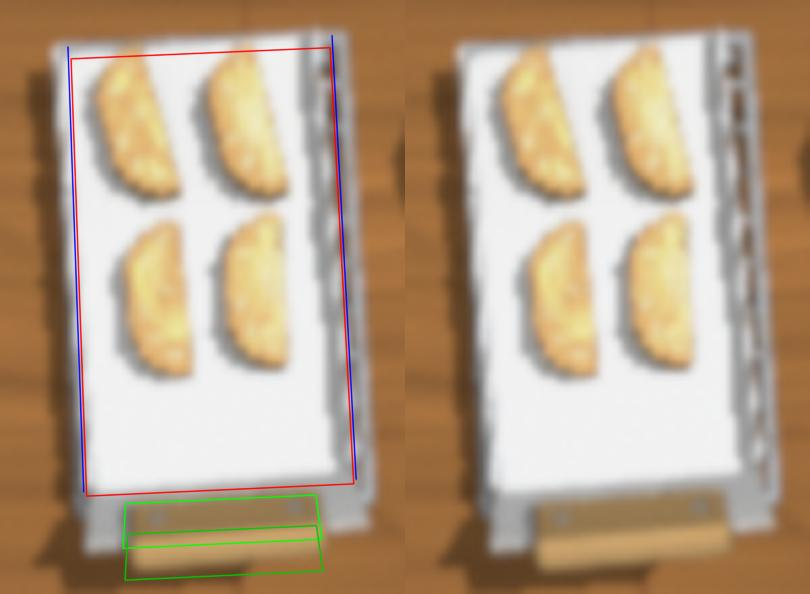

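```bash
python3 t2.py .600 .018 5.5 scene; cp pics/o2.png pics/o2s.png; python3 t2.py .600 .018 5.5 top
```

```text
(no output)
```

View pics/o2s.png

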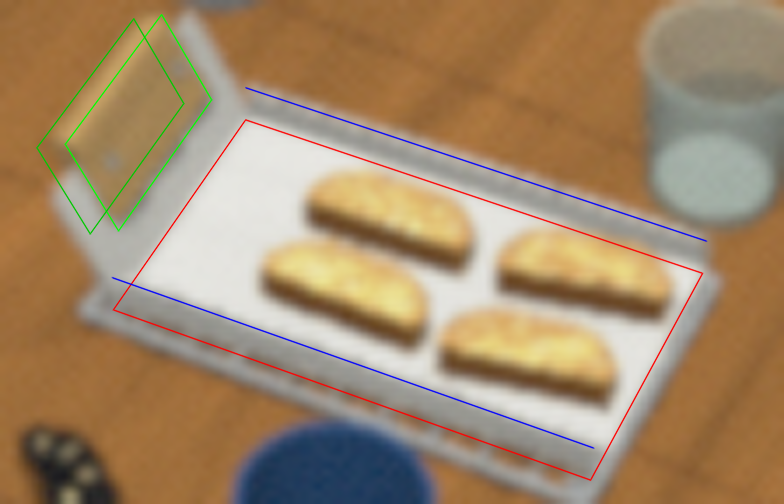

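View pics/o2.png

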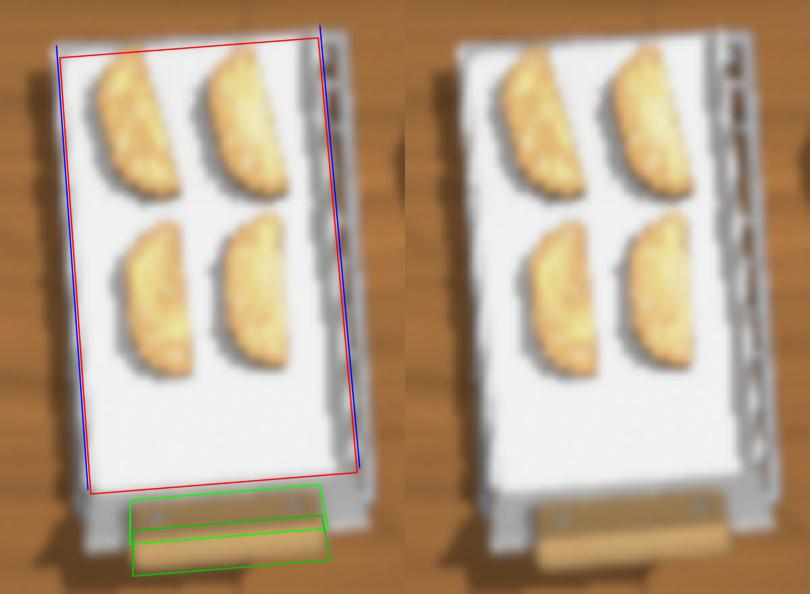

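```bash
python3 - <<'E'
from h import *
R=Ro.from_euler('xyz',[-176.92,89.891,-101.632],degrees=True).as_matrix();print(R.round(3))
for nm,c in(('T',CT),('S',CS)):print(nm,-c['R'].T@c['t'])
E
```

```text
[[-0.    -0.967  0.254]
 [-0.002  0.254  0.967]
 [-1.    -0.    -0.002]]
T [0.38903138 0.00253932 1.02886942]
S [ 1.09866059 -0.93838561  1.16025875]
```

```bash
cat > t3.py <<'E'
from ov import *
tx,ty,lx,ly=map(float,sys.argv[1:5]);tag=sys.argv[5] if len(sys.argv)>5 else '0'
O=[]
for n,c,o1,o2 in(('top',CT,(95,170),(355,165)),('scene',CS,(275,110),(170,260))):
    row=[]
    full=cv2.imread(f'pics/{n}{tag}.png')
    for off,k in((o1,0),(o2,1)):
        im=cv2.resize(full[off[1]:off[1]+90,off[0]:off[0]+100],None,fx=3.9,fy=3.3,interpolation=cv2.INTER_CUBIC)
        S=np.array([3.9,3.3])
        def cc(x,y,z,r,col):
            q=(circ(c,x,y,z,r)-off)*S+(S-1)/2
            cv2.polylines(im,[np.round(q*16).astype(np.int32)],True,col,1,cv2.LINE_AA,4)
        if k==0: cc(tx,ty,.125,.09,(0,0,255));cc(tx,ty,.125,.086,(255,0,255));cc(tx,ty,0,.09,(0,255,0))
        else: cc(lx,ly,.017,.094,(0,0,255));cc(lx,ly,.062,.016,(255,0,0));cc(lx,ly,.017,.016,(0,255,0))
        row.append(im)
    O.append(np.hstack(row))
cv2.imwrite('pics/t3.png',np.vstack(O))
E
python3 t3.py .506 .314 .545 -.317
```

```text
(no output)
```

View pics/t3.png

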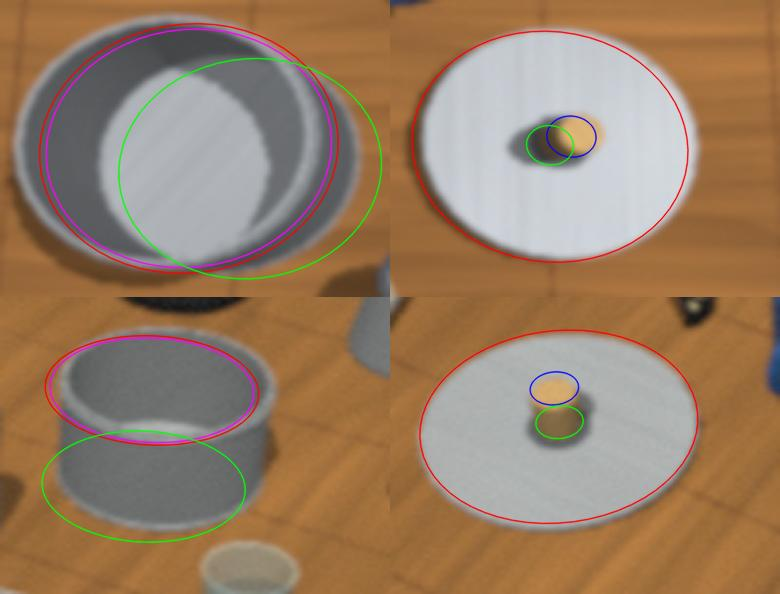

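```bash
python3 t3.py .513 .328 .544 -.322
```

```text
(no output)
```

View pics/t3.png

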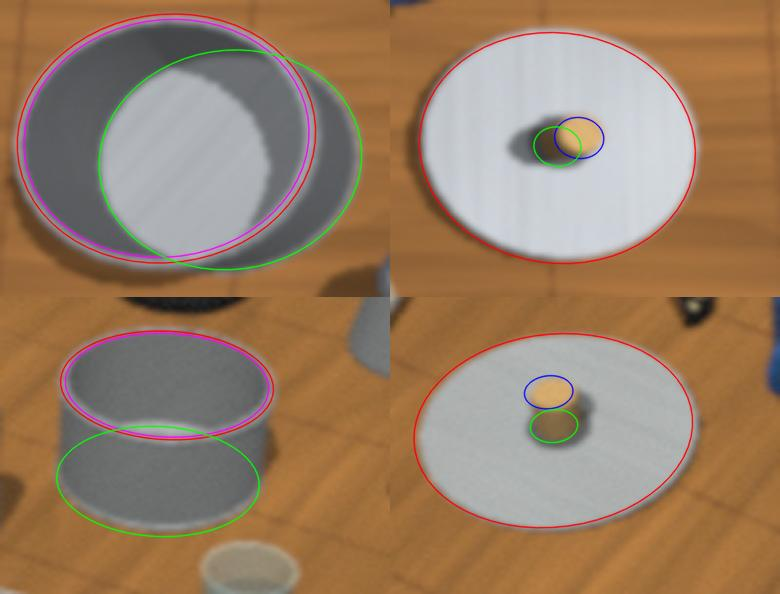

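```bash
cat > pl.py <<'E'
from h import *
Rt=np.array([[.5,0,.8660254],[0,1,0],[-.8660254,0,.5]])  # cols tool x,y,z in tray frame
def trayR(yaw,tilt): return Ro.from_euler('z',yaw,degrees=True)*Ro.from_euler('y',tilt,degrees=True)
def tool_from_grip(g,yaw,tilt,adv=.019):
    R=(trayR(yaw,tilt).as_matrix())@Rt
    return np.array(g)+adv*R[:,0],R
def grip_from_lip(l,yaw,tilt): return np.array(l)+trayR(yaw,tilt).apply([-.246,0,.0435])
def cur():
    from cell import env
    o=env.get_obs();return np.array(o['tool_pos']),Ro.from_euler('xyz',o['tool_rot'],degrees=True).as_matrix(),o
def plan(p0,R0,p1,R1,n=None,speed=.035,rot=8.0):
    rel=Ro.from_matrix(R0.T@R1);w=rel.as_rotvec();pr=R0.T@(np.array(p1)-p0)
    if n is None: n=int(max(np.ceil(np.linalg.norm(pr)/speed),np.ceil(np.degrees(np.linalg.norm(w))/rot),1))
    Rw=Ro.from_rotvec(w/n).as_matrix();S=sum(np.linalg.matrix_power(Rw,k) for k in range(n))
    v=np.linalg.solve(S,pr);row=[(v/.04).round(3).tolist(),(np.degrees(w)/n/120).round(4).tolist()]
    print(n,'x',row);return n,row
def chain(pts,**k):
    p,R,o=cur();print('now',p.round(4),'q',np.round(o['qpos'],0),'t',round(o['time_s'],2),'F',np.round(o['force'],1),'w',round(o['grip_width'],4))
    for q in pts:
        kw=dict(k)
        if len(q)>2: kw.update(q[2])
        plan(p,R,q[0],q[1],**kw);p,R=q[0],q[1]
E
python3 - <<'E'
from pl import *
g=np.array([.4665,.007,.0625])
_,R=tool_from_grip(g,5,0)
chain([(np.array([.40,.004,.36]),R),tool_from_grip(g,5,0,.019-.08),tool_from_grip(g,5,0)],speed=.036)
E
```

```text
now [0.165  0.6282 0.2216] q [-74.  18.  -4.  83.   1.  79.  -3.] t 0.1 F [ 0.2 -0.5  0.7] w 0.0871
19 x [[-0.215, -0.888, -0.301], [0.0301, -0.0115, -0.008]]
7 x [[0.821, -0.01, -0.326], [0.0, 0.0, 0.0]]
3 x [[0.667, -0.0, 0.0], [0.0, 0.0, 0.0]]
```

>>> drive_tool(
  increments=[
    [[-0.215,-0.888,-0.301],[0.0301,-0.0115,-0.008]],
    [[-0.215,-0.888,-0.301],[0.0301,-0.0115,-0.008]],
    [[-0.215,-0.888,-0.301],[0.0301,-0.0115,-0.008]],
    [[-0.215,-0.888,-0.301],[0.0301,-0.0115,-0.008]],
    [[-0.215,-0.888,-0.301],[0.0301,-0.0115,-0.008]],
    [[-0.215,-0.888,-0.301],[0.0301,-0.0115,-0.008]],
    [[-0.215,-0.888,-0.301],[0.0301,-0.0115,-0.008]],
    [[-0.215,-0.888,-0.301],[0.0301,-0.0115,-0.008]],
    [[-0.215,-0.888,-0.301],[0.0301,-0.0115,-0.008]],
    [[-0.215,-0.888,-0.301],[0.0301,-0.0115,-0.008]],
  ],
  hand=0.15,
)

```text
time_s: 1.1
tool_pos: [0.3941, 0.3398, 0.3114]
tool_rot: [-16.6, 73.4, 22.1]
force: [0.1, 0.3, -0.9]
grip_width: 0.05
```

>>> drive_tool(
  increments=[
    [[-0.215,-0.888,-0.301],[0.0301,-0.0115,-0.008]],
    [[-0.215,-0.888,-0.301],[0.0301,-0.0115,-0.008]],
    [[-0.215,-0.888,-0.301],[0.0301,-0.0115,-0.008]],
    [[-0.215,-0.888,-0.301],[0.0301,-0.0115,-0.008]],
    [[-0.215,-0.888,-0.301],[0.0301,-0.0115,-0.008]],
    [[-0.215,-0.888,-0.301],[0.0301,-0.0115,-0.008]],
    [[-0.215,-0.888,-0.301],[0.0301,-0.0115,-0.008]],
    [[-0.215,-0.888,-0.301],[0.0301,-0.0115,-0.008]],
    [[-0.215,-0.888,-0.301],[0.0301,-0.0115,-0.008]],
    [[0,0,0],[0,0,0]],
  ],
)

```text
time_s: 2.1
tool_pos: [0.4919, 0.1237, 0.33]
tool_rot: [-7.1, 68.7, 6.4]
force: [0.0, -0.1, 0.1]
grip_width: 0.0502
```

```bash
python3 - <<'E'
from pl import *
g=np.array([.4665,.007,.0625])
chain([tool_from_grip(g,5,0,.019-.08)],speed=.036)
E
```

```text
now [0.4919 0.1237 0.33  ] q [-21. -17.   0. 110.   6.  67.  -9.] t 2.1 F [ 0.  -0.1  0.1] w 0.0502
7 x [[0.592, -0.365, -0.571], [0.0099, -0.0103, -0.0014]]
```

>>> drive_tool(
  increments=[
    [[0.592,-0.365,-0.571],[0.0099,-0.0103,-0.0014]],
    [[0.592,-0.365,-0.571],[0.0099,-0.0103,-0.0014]],
    [[0.592,-0.365,-0.571],[0.0099,-0.0103,-0.0014]],
    [[0.592,-0.365,-0.571],[0.0099,-0.0103,-0.0014]],
    [[0.592,-0.365,-0.571],[0.0099,-0.0103,-0.0014]],
    [[0.592,-0.365,-0.571],[0.0099,-0.0103,-0.0014]],
    [[0.592,-0.365,-0.571],[0.0099,-0.0103,-0.0014]],
    [[0,0,0],[0,0,0]],
  ],
)

```text
time_s: 2.9
tool_pos: [0.4714, 0.0185, 0.1054]
tool_rot: [-0.5, 63.0, 5.0]
force: [-0.4, 0.4, -0.9]
grip_width: 0.0501
```

```bash
python3 - <<'E'
from pl import *
g=np.array([.4665,.007,.0625])
print(tool_from_grip(g,5,0,.019-.08))
chain([tool_from_grip(g,5,0,.019-.08),tool_from_grip(g,5,0,.019)],speed=.036)
E
```

```text
(array([0.43611606, 0.00434175, 0.11532755]), array([[ 0.49809735, -0.08715574,  0.86272991],
       [ 0.04357787,  0.9961947 ,  0.07547909],
       [-0.8660254 ,  0.        ,  0.5       ]]))
now [0.4714 0.0185 0.1054] q [  3. -17.  -7. 138.  -4.  32.   4.] t 2.9 F [-0.4  0.4 -0.9] w 0.0501
2 x [[-0.321, -0.136, -0.346], [0.0022, -0.0126, -0.0]]
3 x [[0.667, -0.0, 0.0], [0.0, 0.0, 0.0]]
```

```bash
cat >> pl.py <<'E'
PHI=25.
def tg(g,yaw,tilt,adv=.019,phi=None,off=(0,0,0)):
    ph=np.radians(PHI if phi is None else phi)
    Rp=np.array([[1,0,0],[0,np.cos(ph),np.sin(ph)],[0,-np.sin(ph),np.cos(ph)]])
    # rotate about tool z : x' = c x + s y
    M=np.array([[np.cos(ph),-np.sin(ph),0],[np.sin(ph),np.cos(ph),0],[0,0,1]])
    R=trayR(yaw,tilt).as_matrix()@Rt@M
    return np.array(g)+adv*R[:,0]+np.array(off),R
G0=np.array([.4665,.007,.0625])
E
python3 - <<'E'
from pl import *
a=tg(G0,5,0,.019-.10,off=(.02,0,.03));b=tg(G0,5,0,.019-.07)
print(a[0],a[1][:,0])
p,R,o=cur()
up=(p+np.array([.04,-.02,.09]),tg(G0,5,15,phi=10)[1])
chain([up,a,b,tg(G0,5,0)])
E
```

```text
[ 0.45291773 -0.03030091  0.15607573] [ 0.4145959   0.46050504 -0.78488556]
now [0.4714 0.0185 0.1054] q [  3. -17.  -7. 138.  -4.  32.   4.] t 2.9 F [-0.4  0.4 -0.9] w 0.0501
3 x [[-0.578, -0.164, 0.586], [0.0044, 0.0331, 0.0278]]
3 x [[0.081, -0.223, -0.591], [-0.0126, -0.0399, 0.0414]]
2 x [[0.566, -0.065, -0.403], [0.0, 0.0, -0.0]]
2 x [[0.875, 0.0, 0.0], [0.0, 0.0, -0.0]]
```

>>> drive_tool(
  increments=[
    [[-0.578,-0.164,0.586],[0.0044,0.0331,0.0278]],
    [[-0.578,-0.164,0.586],[0.0044,0.0331,0.0278]],
    [[-0.578,-0.164,0.586],[0.0044,0.0331,0.0278]],
    [[0.081,-0.223,-0.591],[-0.0126,-0.0399,0.0414]],
    [[0.081,-0.223,-0.591],[-0.0126,-0.0399,0.0414]],
    [[0.081,-0.223,-0.591],[-0.0126,-0.0399,0.0414]],
    [[0,0,0],[0,0,0]],
  ],
)

```text
time_s: 3.6
tool_pos: [0.4618, -0.0278, 0.1652]
tool_rot: [36.1, 53.6, 47.4]
force: [-0.6, 0.4, -0.0]
grip_width: 0.0499
```

```bash
python3 - <<'E'
from pl import *
chain([tg(G0,5,0,.019-.07),tg(G0,5,0)])
E
```

```text
now [ 0.4618 -0.0278  0.1652] q [  4. -12.  21. 130. -37.  56.  56.] t 3.6 F [-0.6  0.4 -0. ] w 0.0499
2 x [[0.606, -0.094, -0.547], [-0.0017, -0.0056, 0.0059]]
2 x [[0.875, 0.0, 0.0], [0.0, 0.0, -0.0]]
```

>>> drive_tool(
  increments=[
    [[0.606,-0.094,-0.547],[-0.0017,-0.0056,0.0059]],
    [[0.606,-0.094,-0.547],[-0.0017,-0.0056,0.0059]],
    [[0,0,0],[0,0,0]],
  ],
)

```text
time_s: 3.9
tool_pos: [0.4455, -0.0123, 0.1017]
tool_rot: [36.4, 51.9, 48.6]
force: [-0.1, 0.6, -0.6]
grip_width: 0.0503
```

```bash
cat > snap.py <<'E'
from cell import env
import cv2,sys
for n in("scene","top"):
    cv2.imwrite(f"pics/{n}{sys.argv[1]}.png",env.read_camera(n)["frame"][:,:,::-1])
E
python3 snap.py 1; python3 - <<'E'
from pl import *
print(tg(G0,5,0,.019-.07)[0])
chain([tg(G0,5,0,.019-.07),tg(G0,5,0)])
a=cv2.resize(cv2.imread('pics/scene1.png')[140:280,200:360],None,fx=3,fy=3,interpolation=2)[:420]
b=cv2.resize(cv2.imread('pics/top1.png')[140:280,215:325],None,fx=3,fy=3,interpolation=2)[:420]
cv2.imwrite('pics/z1.png',np.hstack([a,b])[:, :800])
E
```

```text
[ 0.44535561 -0.01648576  0.10252916]
now [ 0.4491 -0.0141  0.1057] q [  3.  -8.  24. 136. -45.  50.  68.] t 4.0 F [0.9 0.7 0.4] w 0.0503
1 x [[-0.004, -0.054, -0.125], [0.0032, -0.0001, 0.0001]]
2 x [[0.875, 0.0, 0.0], [0.0, 0.0, -0.0]]
```

View pics/z1.png

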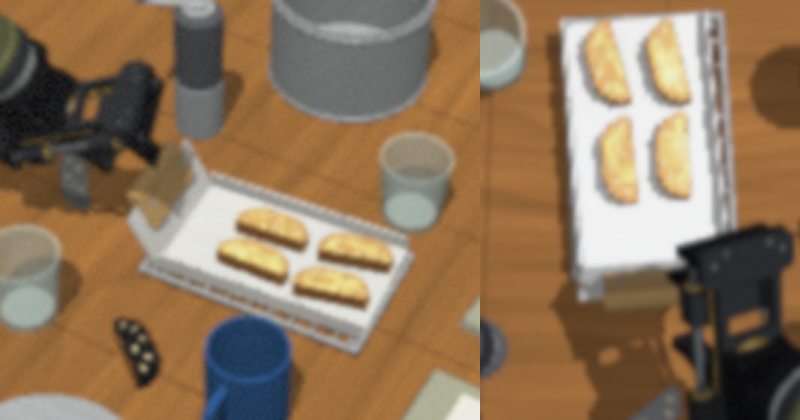

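>>> drive_tool(
  increments=[
    [[0.4,-0.03,-0.06],[0,0,0]],
    [[0.45,0,0],[0,0,0]],
    [[0,0,0],[0,0,0]],
  ],
)

```text
time_s: 4.3
tool_pos: [0.4617, 0.0008, 0.077]
tool_rot: [35.8, 51.7, 48.1]
force: [0.2, 0.7, -0.2]
grip_width: 0.05
```

```bash
python3 snap.py 2; python3 - <<'E'
from pl import *
chain([tg(G0,5,0,.019-.035),tg(G0,5,0)])
a=cv2.resize(cv2.imread('pics/scene2.png')[170:270,210:310],None,fx=4,fy=4,interpolation=2)
b=cv2.resize(cv2.imread('pics/top2.png')[190:290,230:330],None,fx=4,fy=4,interpolation=2)
cv2.imwrite('pics/z2.png',np.hstack([a,b])[:, :800])
E
```

```text
now [ 4.615e-01 -4.000e-04  7.760e-02] q [  1.  -4.  23. 137. -51.  47.  73.] t 4.4 F [-0.7  0.1  0.9] w 0.0499
1 x [[0.033, -0.011, -0.069], [0.0036, 0.0006, 0.0004]]
1 x [[0.875, 0.0, 0.0], [0.0, 0.0, -0.0]]
```

View pics/z2.png

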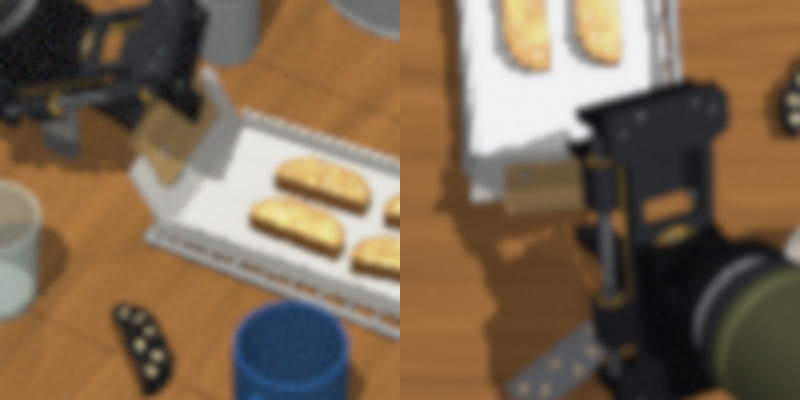

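>>> drive_tool(
  increments=[
    [[0.43,0,-0.05],[0,0,0]],
    [[0.45,0,0],[0,0,0]],
    [[0,0,0],[0,0,0]],
  ],
)

```text
time_s: 4.7
tool_pos: [0.4732, 0.0165, 0.0474]
tool_rot: [35.9, 51.7, 48.1]
force: [-0.4, 0.4, 0.4]
grip_width: 0.0503
```

```bash
python3 snap.py 3; python3 - <<'E'
from pl import *
chain([tg(G0,5,0)])
a=cv2.resize(cv2.imread('pics/scene3.png')[170:270,210:310],None,fx=4,fy=4,interpolation=2)
b=cv2.resize(cv2.imread('pics/top3.png')[190:290,230:330],None,fx=4,fy=4,interpolation=2)
cv2.imwrite('pics/z3.png',np.hstack([a,b])[:, :800])
E
```

```text
now [0.4734 0.0154 0.0482] q [ -1.   0.  22. 137. -58.  44.  78.] t 4.8 F [-1.  -0.5 -0.4] w 0.0502
1 x [[0.027, -0.004, 0.014], [0.0028, 0.0004, 0.0004]]
```

View pics/z3.png

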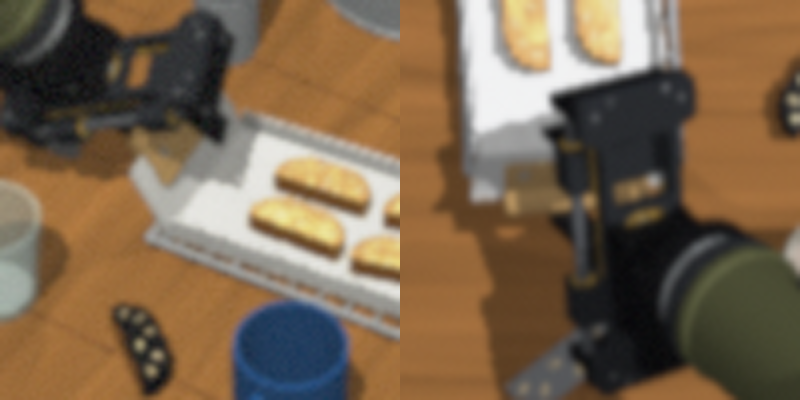

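>>> drive_tool(
  increments=[
    [[0,0,0],[0,0,0]],
    [[0,0,0],[0,0,0]],
    [[0,0,0],[0,0,0]],
    [[0,0,0],[0,0,0]],
    [[0,0,0],[0,0,0]],
  ],
  hand=-1,
  squeeze=55,
)

```text
time_s: 5.3
tool_pos: [0.4728, 0.0158, 0.0472]
tool_rot: [35.9, 51.7, 48.0]
force: [0.1, 0.5, -0.5]
grip_width: 0.018
```

```bash
python3 snap.py 4;python3 t2.py .602 .019 5 top 4; python3 - <<'E'
from pl import *
chain([tg(G0,5,0)]);print(cur()[2]['tool_rot'],tg(G0,5,0)[1].round(3),cur()[1].round(3))
E
```

```text
now [0.4728 0.0158 0.0471] q [ -1.   1.  22. 137. -58.  43.  78.] t 5.4 F [-0.4 -0.   1.3] w 0.0159
1 x [[0.006, -0.009, 0.041], [0.0026, -0.0001, 0.0003]]
[35.8687946  51.7408705  47.97351753] [[ 0.415 -0.289  0.863]
 [ 0.461  0.884  0.075]
 [-0.785  0.366  0.5  ]] [[ 0.415 -0.294  0.861]
 [ 0.46   0.884  0.08 ]
 [-0.785  0.363  0.502]]
```

View pics/o2.png

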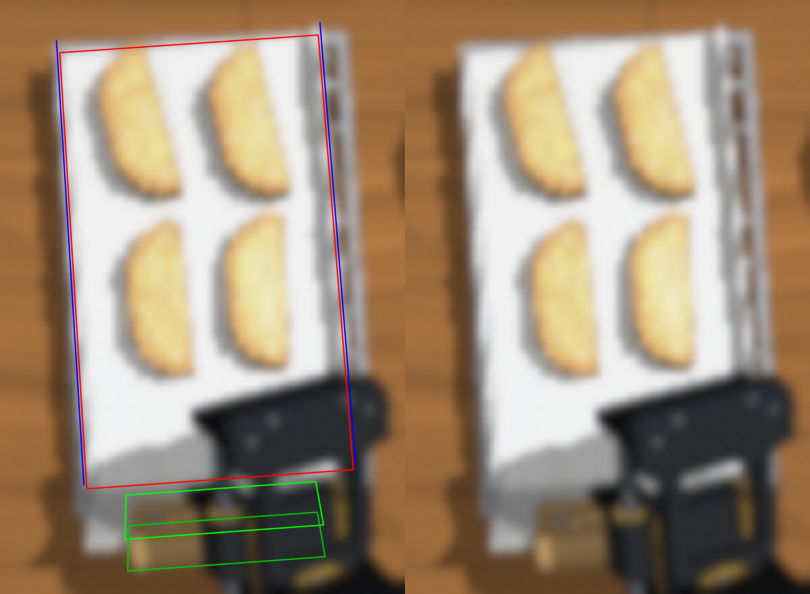

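View pics/scene4.png

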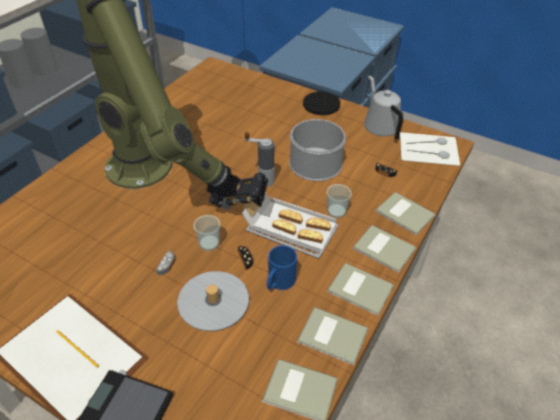

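```bash
python3 - <<'E'
from pl import *
p,R,o=cur()
chain([(p+[.0,0,.03],R,dict(n=3)),tg([.53,.007,.16],5,0)],speed=.02)
E
```

```text
now [0.4728 0.0158 0.0471] q [ -1.   1.  22. 137. -58.  43.  78.] t 5.4 F [-0.4 -0.   1.3] w 0.0159
3 x [[-0.196, 0.091, 0.125], [0.0, 0.0, 0.0]]
5 x [[-0.132, 0.028, 0.451], [0.0005, -0.0, 0.0001]]
```

>>> drive_tool(
  increments=[
    [[-0.196,0.091,0.125],[0,0,0]],
    [[-0.196,0.091,0.125],[0,0,0]],
    [[-0.196,0.091,0.125],[0,0,0]],
    [[0,0,0],[0,0,0]],
    [[0,0,0],[0,0,0]],
  ],
)

```text
time_s: 5.9
tool_pos: [0.4719, 0.016, 0.0761]
tool_rot: [36.0, 51.8, 48.1]
force: [-0.2, -0.5, -4.3]
grip_width: 0.0155
```

```bash
python3 snap.py 5; python3 - <<'E'
from pl import *
p,R,o=cur()
chain([tg([.53,.007,.16],5,0)],speed=.02)
print(R.round(3),o['wrist_torque'])
a=cv2.resize(cv2.imread('pics/scene5.png')[170:270,230:350],None,fx=5,fy=5,interpolation=2)
cv2.imwrite('pics/z5.png',a)
E
```

```text
now [0.4718 0.0161 0.0759] q [ -1.  -4.  22. 136. -52.  45.  71.] t 6.0 F [-0.4 -0.4 -2.3] w 0.0157
5 x [[-0.136, 0.028, 0.458], [0.0004, -0.0002, 0.0]]
[[ 0.413 -0.293  0.862]
 [ 0.46   0.884  0.08 ]
 [-0.786  0.364  0.5  ]] [-0.96244756  1.16132005  0.02439396]
```

View pics/z5.png

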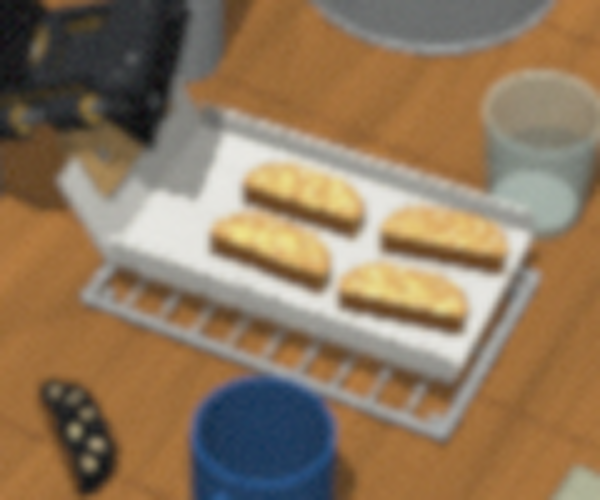

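The tray has lifted level and the biscuits haven't moved. The rack's corners now show clear in the crop, at roughly (85,295), (440,430) and (535,275).

>>> drive_tool(
  increments=[
    [[-0.068,0.014,0.229],[0,0,0]],
    [[-0.136,0.028,0.458],[0,0,0]],
    [[-0.136,0.028,0.458],[0,0,0]],
    [[-0.136,0.028,0.458],[0,0,0]],
    [[-0.136,0.028,0.458],[0,0,0]],
    [[-0.068,0.014,0.229],[0,0,0]],
    [[0,0,0],[0,0,0]],
  ],
)

```text
time_s: 6.7
tool_pos: [0.54, 0.0156, 0.1474]
tool_rot: [35.7, 51.7, 47.9]
force: [0.2, -0.3, -3.3]
grip_width: 0.0161
```

```bash
python3 - <<'E'
from pl import *
T=np.array([.514,.327])
Y=100.;d=np.array([np.cos(np.radians(Y)),np.sin(np.radians(Y))])
def lip(back,z): return [*(T-back*d),z]
g=grip_from_lip(lip(.03,.19),Y,5);print(g)
a=tg([.57,.03,.25],30,0);b=tg(g+[0,0,.07],Y,0);c=tg(g,Y,5)
for w in(a,b,c):print(w[0].round(3))
chain([a,b,c],speed=.022,rot=4)
E
```

```text
[0.561106   0.05984862 0.25477478]
[0.573 0.041 0.235]
[0.552 0.067 0.31 ]
[0.552 0.066 0.239]
now [0.54   0.0156 0.1474] q [ -2.  -3.  20. 125. -46.  50.  59.] t 6.7 F [ 0.2 -0.3 -3.3] w 0.0161
7 x [[-0.158, 0.135, 0.279], [-0.0229, 0.0109, 0.015]]
18 x [[-0.053, 0.076, 0.069], [-0.0254, 0.0119, 0.0162]]
4 x [[0.35, -0.163, -0.216], [0.0044, 0.0094, 0.0]]
```

>>> drive_tool(
  increments=[
    [[-0.08,0.068,0.14],[-0.0115,0.0055,0.0075]],
    [[-0.158,0.135,0.279],[-0.0229,0.0109,0.015]],
    [[-0.158,0.135,0.279],[-0.0229,0.0109,0.015]],
    [[-0.158,0.135,0.279],[-0.0229,0.0109,0.015]],
    [[-0.158,0.135,0.279],[-0.0229,0.0109,0.015]],
    [[-0.158,0.135,0.279],[-0.0229,0.0109,0.015]],
    [[-0.158,0.135,0.279],[-0.0229,0.0109,0.015]],
    [[-0.08,0.068,0.14],[-0.0115,0.0055,0.0075]],
    [[-0.053,0.076,0.069],[-0.0254,0.0119,0.0162]],
    [[-0.053,0.076,0.069],[-0.0254,0.0119,0.0162]],
  ],
)

```text
time_s: 7.7
tool_pos: [0.5707, 0.0452, 0.2414]
tool_rot: [36.6, 51.7, 81.2]
force: [-0.1, -0.4, -3.6]
grip_width: 0.0156
```

>>> drive_tool(
  increments=[
    [[-0.053,0.076,0.069],[-0.0254,0.0119,0.0162]],
    [[-0.053,0.076,0.069],[-0.0254,0.0119,0.0162]],
    [[-0.053,0.076,0.069],[-0.0254,0.0119,0.0162]],
    [[-0.053,0.076,0.069],[-0.0254,0.0119,0.0162]],
    [[-0.053,0.076,0.069],[-0.0254,0.0119,0.0162]],
    [[-0.053,0.076,0.069],[-0.0254,0.0119,0.0162]],
    [[-0.053,0.076,0.069],[-0.0254,0.0119,0.0162]],
    [[-0.053,0.076,0.069],[-0.0254,0.0119,0.0162]],
  ],
)

```text
time_s: 8.5
tool_pos: [0.5638, 0.0589, 0.2746]
tool_rot: [36.6, 51.7, 112.2]
force: [0.2, 0.2, -3.2]
grip_width: 0.0155
```

```bash
python3 - <<'E'
from pl import *
T=np.array([.514,.327])
Y=100.;d=np.array([np.cos(np.radians(Y)),np.sin(np.radians(Y))])
def lip(back,z): return [*(T-back*d),z]
g=grip_from_lip(lip(.03,.19),Y,5)
chain([tg(g+[0,0,.07],Y,0),tg(g,Y,5)],speed=.022,rot=4)
E
```

```text
now [0.5638 0.0589 0.2746] q [ -1.  22.  16.  83. -36. 100.  92.] t 8.5 F [ 0.2  0.2 -3.2] w 0.0155
8 x [[-0.06, 0.074, 0.073], [-0.0255, 0.0118, 0.016]]
4 x [[0.35, -0.163, -0.216], [0.0044, 0.0094, 0.0]]
```

>>> drive_tool(
  increments=[
    [[-0.06,0.074,0.073],[-0.0255,0.0118,0.016]],
    [[-0.06,0.074,0.073],[-0.0255,0.0118,0.016]],
    [[-0.06,0.074,0.073],[-0.0255,0.0118,0.016]],
    [[-0.06,0.074,0.073],[-0.0255,0.0118,0.016]],
    [[-0.06,0.074,0.073],[-0.0255,0.0118,0.016]],
    [[-0.06,0.074,0.073],[-0.0255,0.0118,0.016]],
    [[-0.06,0.074,0.073],[-0.0255,0.0118,0.016]],
    [[-0.03,0.037,0.037],[-0.0127,0.006,0.008]],
    [[-0.03,0.037,0.037],[-0.0127,0.006,0.008]],
  ],
)

```text
time_s: 9.4
tool_pos: [0.5519, 0.0674, 0.3104]
tool_rot: [36.2, 51.7, 142.9]
force: [-0.4, -0.5, -3.9]
grip_width: 0.0156
```

```bash
python3 snap.py 6; python3 - <<'E'
from pl import *
T=np.array([.514,.327])
Y=100.;d=np.array([np.cos(np.radians(Y)),np.sin(np.radians(Y))])
def lip(back,z): return [*(T-back*d),z]
g=grip_from_lip(lip(.03,.16),Y,8)
p,R,o=cur();print(R.round(3),tg(g,Y,0)[1].round(3))
chain([tg(g,Y,8)],speed=.022,rot=4)
a=cv2.imread('pics/scene6.png')[60:270,200:420];b=cv2.imread('pics/top6.png')[90:300,80:300]
cv2.imwrite('pics/z6.png',cv2.resize(np.hstack([a,b]),None,fx=1.8,fy=1.8,interpolation=2))
E
```

```text
[[-0.494 -0.856 -0.15 ]
 [ 0.374 -0.365  0.853]
 [-0.785  0.365  0.501]] [[-0.495 -0.856 -0.15 ]
 [ 0.373 -0.365  0.853]
 [-0.785  0.366  0.5  ]]
now [0.552  0.0681 0.3109] q [ -3.  29.   9.  68. -25. 116. 109.] t 9.5 F [-0.1  0.6 -2.5] w 0.0157
5 x [[0.365, -0.167, -0.2], [0.0056, 0.0121, 0.0001]]
```

View pics/z6.png

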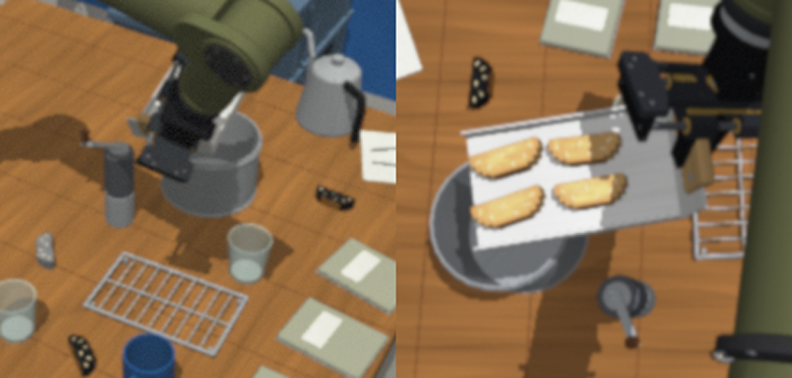

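>>> drive_tool(
  increments=[
    [[0.365,-0.167,-0.2],[0.0056,0.0121,0]],
    [[0.365,-0.167,-0.2],[0.0056,0.0121,0]],
    [[0.365,-0.167,-0.2],[0.0056,0.0121,0]],
    [[0.365,-0.167,-0.2],[0.0056,0.0121,0]],
    [[0.365,-0.167,-0.2],[0.0056,0.0121,0]],
    [[0,0,0],[0,0,0]],
  ],
)

```text
time_s: 10.1
tool_pos: [0.5499, 0.0684, 0.2193]
tool_rot: [46.4, 57.0, 151.2]
force: [-0.3, 0.8, -4.2]
grip_width: 0.0156
```

```bash
python3 snap.py 7; cat > lipf.py <<'E'
from pl import *
T=np.array([.514,.327])
Y=100.;d=np.array([np.cos(np.radians(Y)),np.sin(np.radians(Y))])
def lip(back,z): return [*(T-back*d),z]
def dump(back,z,tilt): return tg(grip_from_lip(lip(back,z),Y,tilt),Y,tilt)
def where():
    p,R,o=cur();ph=np.radians(PHI)
    M=np.array([[np.cos(ph),-np.sin(ph),0],[np.sin(ph),np.cos(ph),0],[0,0,1]])
    Rtray=R@M.T@Rt.T;g=p-.019*R[:,0];l=g+Rtray@[.246,0,-.0435]
    return l,Rtray,g
E
cat > ovt.py <<'E'
from lipf import *
from ov import traypts,draw
tag=sys.argv[1] if len(sys.argv)>1 else None
import sys
tag=sys.argv[1]
l,Rt_,g=where();mid=g+Rt_@[.136,0,-.0435]
print('lip',l.round(4),'euler zyx',Ro.from_matrix(Rt_).as_euler('ZYX',degrees=True).round(1))
out=[]
for n,c,off in(('scene',CS,(240,60)),('top',CT,(90,110))):
    im=cv2.imread(f'pics/{n}{tag}.png')[off[1]:off[1]+160,off[0]:off[0]+160];im=cv2.resize(im,None,fx=2.45,fy=2.45,interpolation=2)
    for i,P in enumerate(traypts(*mid[:2],0,mid[2],Ro.from_matrix(Rt_))): draw(im,c,P,2.45,np.array(off),[(0,0,255),(255,0,0),(255,0,0),(0,255,0),(0,200,0)][i],i not in(1,2))
    a=np.linspace(0,2*np.pi,60);draw(im,c,np.c_[T[0]+.09*np.cos(a),T[1]+.09*np.sin(a),0*a+.125],2.45,np.array(off),(255,0,255))
    out.append(im)
cv2.imwrite(f'pics/ovt{tag}.png',np.hstack(out))
E
sed -i 's/^tag=sys.argv\[1\] if.*$//' ovt.py
python3 ovt.py 7; python3 - <<'E'
from lipf import *
chain([dump(.028,.135,17),dump(.025,.118,27)],speed=.015,rot=2)
E
```

```text
lip [0.5193 0.297  0.1607] euler zyx [99.9  7.9 -0. ]
now [0.551  0.0679 0.2218] q [ -7.  29.  10.  75. -19. 106. 108.] t 10.2 F [ 0.2 -0.2 -3. ] w 0.0158
5 x [[-0.023, 0.008, 0.087], [0.0062, 0.0138, 0.0001]]
5 x [[-0.071, 0.033, 0.13], [0.007, 0.0151, -0.0]]
```

View pics/ovt7.png

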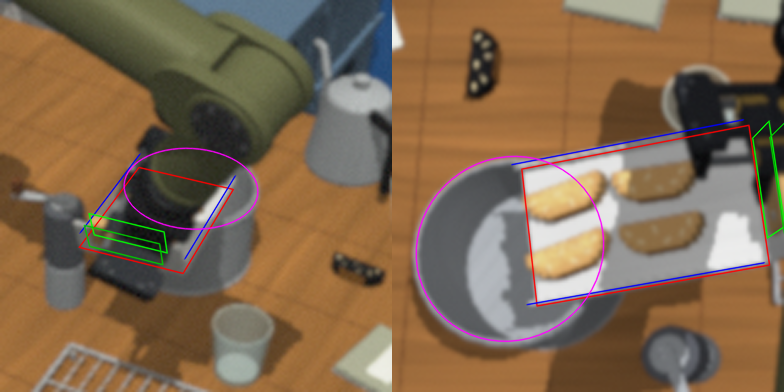

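>>> drive_tool(
  increments=[
    [[-0.023,0.008,0.087],[0.0062,0.0138,0.0001]],
    [[-0.023,0.008,0.087],[0.0062,0.0138,0.0001]],
    [[-0.023,0.008,0.087],[0.0062,0.0138,0.0001]],
    [[-0.023,0.008,0.087],[0.0062,0.0138,0.0001]],
    [[-0.023,0.008,0.087],[0.0062,0.0138,0.0001]],
    [[0,0,0],[0,0,0]],
  ],
)

```text
time_s: 10.8
tool_pos: [0.549, 0.0855, 0.2324]
tool_rot: [61.3, 62.1, 164.5]
force: [0.7, 0.6, -4.2]
grip_width: 0.0162
```

```bash
python3 snap.py 8; python3 ovt.py 8; python3 - <<'E'
from lipf import *
chain([dump(.026,.116,25),dump(.026,.111,32)],speed=.015,rot=1.5)
E
```

```text
lip [0.5186 0.2999 0.1346] euler zyx [100.1  17.1  -0. ]
now [0.549  0.0833 0.2316] q [-12.  27.  11.  75. -13. 104. 101.] t 10.9 F [ 0.4 -0.6 -4. ] w 0.0161
6 x [[-0.029, 0.014, 0.077], [0.0048, 0.0099, 0.0]]
5 x [[-0.082, 0.038, 0.088], [0.0049, 0.0106, -0.0]]
```

View pics/ovt8.png

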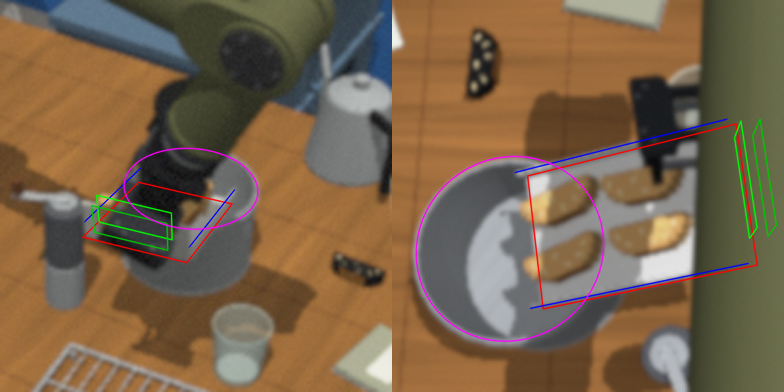

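>>> drive_tool(
  increments=[
    [[-0.029,0.014,0.077],[0.0048,0.0099,0]],
    [[-0.029,0.014,0.077],[0.0048,0.0099,0]],
    [[-0.029,0.014,0.077],[0.0048,0.0099,0]],
    [[-0.029,0.014,0.077],[0.0048,0.0099,0]],
    [[-0.029,0.014,0.077],[0.0048,0.0099,0]],
    [[-0.029,0.014,0.077],[0.0048,0.0099,0]],
    [[0,0,0],[0,0,0]],
    [[0,0,0],[0,0,0]],
  ],
)

```text
time_s: 11.7
tool_pos: [0.546, 0.1001, 0.2423]
tool_rot: [78.2, 64.5, 179.3]
force: [0.3, 0.7, -2.5]
grip_width: 0.0154
```

```bash
python3 snap.py 9; python3 ovt.py 9; python3 - <<'E'
from lipf import *
chain([dump(.026,.111,32)],speed=.015,rot=1.5)
E
```

```text
lip [0.5188 0.3012 0.1163] euler zyx [99.9 24.9  0. ]
now [0.5459 0.0996 0.2423] q [-18.  26.  11.  75.  -8. 105.  94.] t 11.8 F [-1.1  1.  -1.9] w 0.0158
5 x [[-0.082, 0.038, 0.09], [0.0049, 0.0107, -0.0]]
```

View pics/ovt9.png

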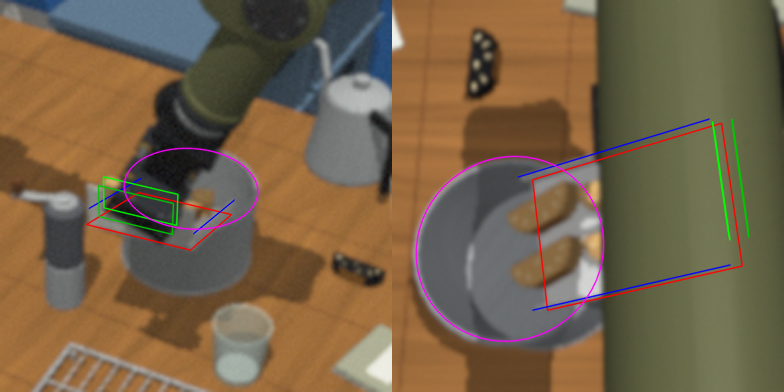

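>>> drive_tool(
  increments=[
    [[0,0,0],[0,0,0]],
    [[0,0,0],[0,0,0]],
    [[0,0,0],[0,0,0]],
    [[0,0,0],[0,0,0]],
  ],
)

```text
time_s: 12.2
tool_pos: [0.5461, 0.0991, 0.2425]
tool_rot: [78.3, 64.5, 179.3]
force: [-1.0, 0.5, -1.8]
grip_width: 0.0152
```

```bash
python3 snap.py 10; python3 ovt.py 10
```

```text
lip [0.519  0.3006 0.1162] euler zyx [99.9 25.  -0. ]
```

View pics/ovt10.png

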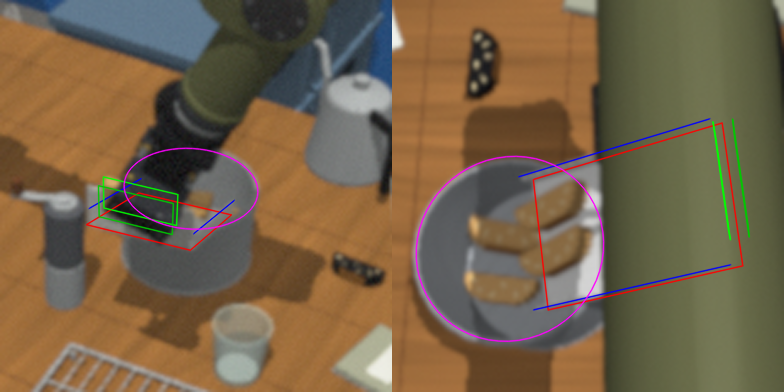

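>>> drive_tool(
  increments=[
    [[-0.082,0.038,0.09],[0.0049,0.0107,0]],
    [[0,0,0],[0,0,0]],
    [[-0.082,0.038,0.09],[0.0049,0.0107,0]],
    [[0,0,0],[0,0,0]],
    [[0,0,0],[0,0,0]],
    [[0,0,0],[0,0,0]],
    [[0,0,0],[0,0,0]],
  ],
)

```text
time_s: 13.0
tool_pos: [0.5449, 0.1062, 0.2498]
tool_rot: [84.7, 64.9, -174.8]
force: [-0.4, 1.6, -1.2]
grip_width: 0.0158
```

```bash
python3 snap.py 11; python3 ovt.py 11
```

```text
lip [0.5188 0.3012 0.114 ] euler zyx [100.   27.8   0. ]
```

View pics/ovt11.png

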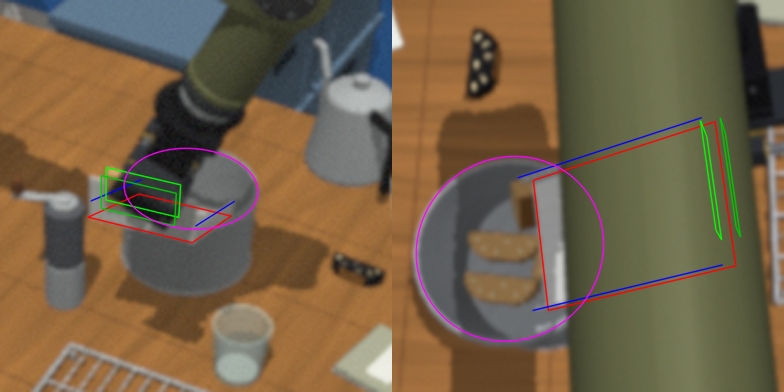

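```bash
python3 - <<'E'
from lipf import *
chain([dump(.026,.135,34)],speed=.015,rot=1.5)
E
```

```text
now [0.5449 0.1061 0.2499] q [-19.  26.  11.  74.  -6. 105.  92.] t 13.1 F [-2.1  2.  -0.5] w 0.016
5 x [[-0.189, 0.089, 0.08], [0.0043, 0.0094, -0.0]]
```

>>> drive_tool(
  increments=[
    [[-0.189,0.089,0.08],[0.0043,0.0094,0]],
    [[-0.189,0.089,0.08],[0.0043,0.0094,0]],
    [[-0.189,0.089,0.08],[0.0043,0.0094,0]],
    [[-0.189,0.089,0.08],[0.0043,0.0094,0]],
    [[-0.189,0.089,0.08],[0.0043,0.0094,0]],
    [[0,0,0],[0,0,0]],
  ],
)

```text
time_s: 13.7
tool_pos: [0.5421, 0.124, 0.293]
tool_rot: [99.4, 64.8, -161.3]
force: [0.4, 0.4, -2.0]
grip_width: 0.0154
```

```bash
python3 snap.py 12; python3 ovt.py 12
```

```text
lip [0.5186 0.3016 0.1352] euler zyx [100.  34.  -0.]
```

View pics/ovt12.png

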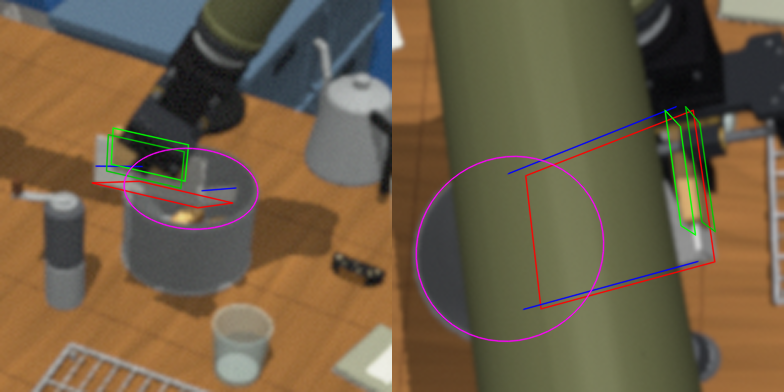

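```bash
python3 - <<'E'
from lipf import *
p,R,o=cur()
b=tg(grip_from_lip(lip(.03,.19),Y,5)+[0,0,.045],Y,2)
chain([(p+[0,0,.06],R),b],speed=.03,rot=5)
E
```

```text
now [0.5421 0.1222 0.2917] q [-24.  26.  11.  70.  -2. 110.  86.] t 13.8 F [-0.7  0.4 -2.9] w 0.0157
2 x [[-0.678, 0.316, -0.053], [0.0, 0.0, 0.0]]
7 x [[0.186, -0.086, -0.243], [-0.0161, -0.0346, 0.0]]
```

>>> drive_tool(
  increments=[
    [[-0.3,0.15,-0.03],[0,0,0]],
    [[-0.678,0.316,-0.05],[0,0,0]],
    [[-0.35,0.16,-0.03],[0,0,0]],
    [[0.186,-0.086,-0.243],[-0.0161,-0.0346,0]],
    [[0.186,-0.086,-0.243],[-0.0161,-0.0346,0]],
    [[0.186,-0.086,-0.243],[-0.0161,-0.0346,0]],
    [[0.186,-0.086,-0.243],[-0.0161,-0.0346,0]],
    [[0.186,-0.086,-0.243],[-0.0161,-0.0346,0]],
    [[0.186,-0.086,-0.243],[-0.0161,-0.0346,0]],
    [[0.186,-0.086,-0.243],[-0.0161,-0.0346,0]],
  ],
)

```text
time_s: 14.8
tool_pos: [0.5518, 0.064, 0.2839]
tool_rot: [38.2, 53.1, 144.5]
force: [0.2, -0.4, -2.0]
grip_width: 0.0157
```

```bash
python3 snap.py 13; python3 ovt.py 13; python3 - <<'E'
from lipf import *
chain([])
E
```

```text
lip [0.5198 0.2948 0.2433] euler zyx [99.5  2.1  0.3]
now [0.5512 0.0606 0.2807] q [ -4.  29.  10.  70. -24. 113. 110.] t 14.9 F [ 0.3 -0.5 -2.6] w 0.0157
```

View pics/ovt13.png

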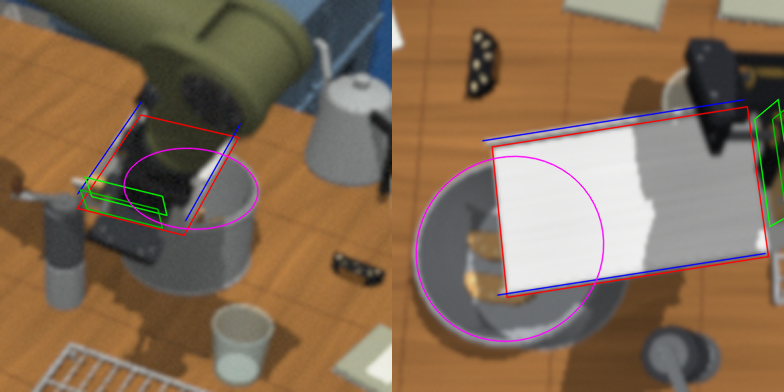

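```bash
cat > rk.py <<'E'
from ov import *
rx,ry,ryaw=map(float,sys.argv[1:4])
R=Ro.from_euler('z',ryaw,degrees=True)
rk=[R.apply(np.array([[.12,.073,z],[.12,-.073,z],[-.12,-.073,z],[-.12,.073,z]]))+[rx,ry,0] for z in(.016,)]
o=[]
for n,c,off in(('scene6',CS,(235,185)),('top5',CT,(225,130))):
    im=cv2.imread(f'pics/{n}.png')[off[1]:off[1]+90,off[0]:off[0]+112];s=3.5 if 0 else 6.
    im=cv2.resize(im,None,fx=s,fy=s,interpolation=2)
    for k in rk: draw(im,c,k,s,np.array(off),(0,0,255))
    cv2.imwrite(f'pics/rk_{n[:3]}.png',im)
E
python3 rk.py .596 .012 3.5
```

```text
(no output)
```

View pics/rk_sce.png

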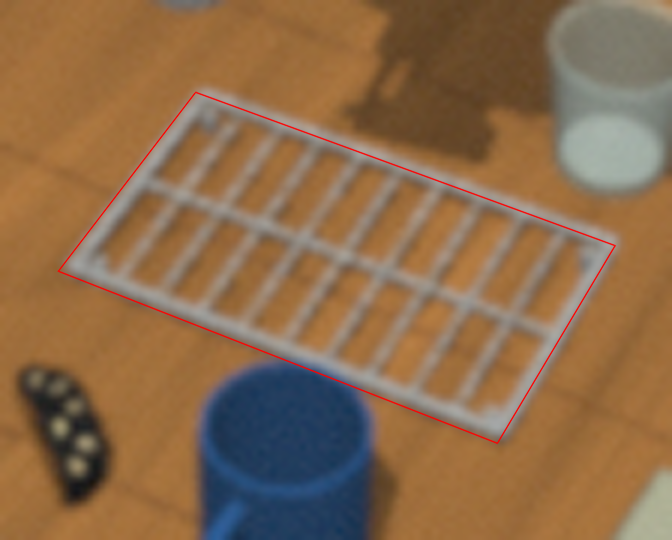

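View pics/rk_top.png

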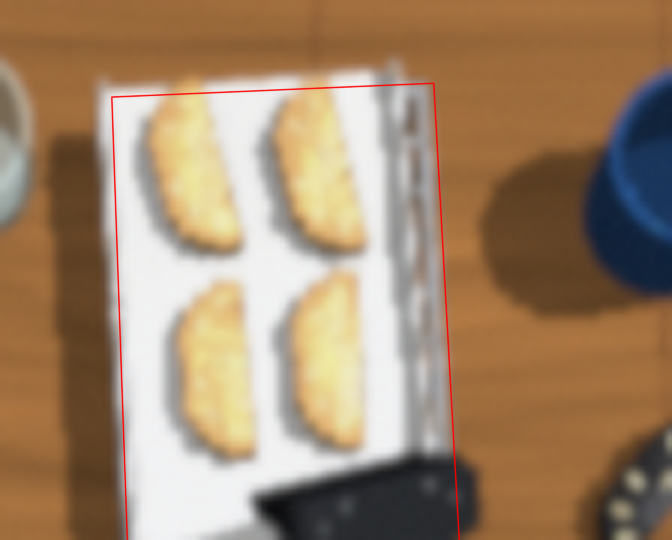

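```bash
python3 - <<'E'
from lipf import *
chain([tg([.575,.04,.29],60,0),tg([.57,.02,.22],25,0),tg([.52,.004,.13],4.5,0)],speed=.03,rot=6.5)
E
```

```text
now [0.5512 0.0606 0.2807] q [ -4.  29.  10.  70. -24. 113. 110.] t 14.9 F [ 0.3 -0.5 -2.6] w 0.0157
7 x [[-0.028, -0.076, -0.03], [0.0361, -0.0196, -0.0231]]
6 x [[0.175, -0.156, -0.194], [0.0382, -0.0178, -0.0243]]
4 x [[0.29, -0.16, -0.552], [0.0335, -0.0156, -0.0214]]
```

>>> drive_tool(
  increments=[
    [[-0.028,-0.076,-0.03],[0.0361,-0.0196,-0.0231]],
    [[-0.028,-0.076,-0.03],[0.0361,-0.0196,-0.0231]],
    [[-0.028,-0.076,-0.03],[0.0361,-0.0196,-0.0231]],
    [[-0.028,-0.076,-0.03],[0.0361,-0.0196,-0.0231]],
    [[-0.028,-0.076,-0.03],[0.0361,-0.0196,-0.0231]],
    [[-0.028,-0.076,-0.03],[0.0361,-0.0196,-0.0231]],
    [[-0.028,-0.076,-0.03],[0.0361,-0.0196,-0.0231]],
  ],
)

```text
time_s: 15.6
tool_pos: [0.5728, 0.0572, 0.2791]
tool_rot: [35.6, 51.7, 102.9]
force: [-0.2, -0.3, -3.4]
grip_width: 0.0157
```

>>> drive_tool(
  increments=[
    [[0.175,-0.156,-0.194],[0.0382,-0.0178,-0.0243]],
    [[0.175,-0.156,-0.194],[0.0382,-0.0178,-0.0243]],
    [[0.175,-0.156,-0.194],[0.0382,-0.0178,-0.0243]],
    [[0.175,-0.156,-0.194],[0.0382,-0.0178,-0.0243]],
    [[0.175,-0.156,-0.194],[0.0382,-0.0178,-0.0243]],
    [[0.175,-0.156,-0.194],[0.0382,-0.0178,-0.0243]],
    [[0,0,0],[0,0,0]],
  ],
)

```text
time_s: 16.3
tool_pos: [0.5728, 0.0376, 0.2075]
tool_rot: [36.1, 51.5, 68.5]
force: [0.0, 0.4, -1.7]
grip_width: 0.0157
```

```bash
python3 - <<'E'
from lipf import *
chain([tg([.52,.004,.14],4.5,0),tg([.4655,.0043,.09],4.5,0)],speed=.03,rot=6.5)
E
```

```text
now [0.5728 0.0376 0.2075] q [ -2.   6.  20. 109. -44.  69.  68.] t 16.3 F [ 0.   0.4 -1.7] w 0.0157
4 x [[0.233, -0.18, -0.532], [0.0344, -0.0156, -0.0222]]
3 x [[0.138, -0.022, -0.6], [0.0, -0.0, -0.0]]
```

>>> drive_tool(
  increments=[
    [[0.233,-0.18,-0.532],[0.0344,-0.0156,-0.0222]],
    [[0.233,-0.18,-0.532],[0.0344,-0.0156,-0.0222]],
    [[0.233,-0.18,-0.532],[0.0344,-0.0156,-0.0222]],
    [[0.233,-0.18,-0.532],[0.0344,-0.0156,-0.0222]],
    [[0.138,-0.022,-0.6],[0,0,0]],
    [[0.138,-0.022,-0.6],[0,0,0]],
    [[0.138,-0.022,-0.6],[0,0,0]],
    [[0,0,0],[0,0,0]],
  ],
)

```text
time_s: 17.1
tool_pos: [0.4742, 0.0136, 0.0741]
tool_rot: [36.3, 51.7, 47.7]
force: [-0.2, 0.5, -2.0]
grip_width: 0.0157
```

```bash
python3 snap.py 14; cat > ovr.py <<'E'
from lipf import *
from ov import traypts,draw
import sys
tag=sys.argv[1]
l,Rt_,g=where();mid=g+Rt_@[.136,0,-.0435]
print('mid',mid.round(4),'euler zyx',Ro.from_matrix(Rt_).as_euler('ZYX',degrees=True).round(1))
rk=Ro.from_euler('z',4,degrees=True).apply(np.array([[.12,.073,.016],[.12,-.073,.016],[-.12,-.073,.016],[-.12,.073,.016]]))+[.597,.013,0]
out=[]
for n,c,off in(('scene',CS,(230,180)),('top',CT,(225,135))):
    im=cv2.imread(f'pics/{n}{tag}.png')[off[1]:off[1]+110,off[0]:off[0]+(110 if n=='scene' else 90)];s=4.
    im=cv2.resize(im,None,fx=s,fy=s,interpolation=2)
    for i,P in enumerate(traypts(*mid[:2],0,mid[2],Ro.from_matrix(Rt_))): draw(im,c,P,s,np.array(off),[(0,0,255),(255,0,0),(255,0,0),(0,255,0),(0,200,0)][i],i not in(1,2))
    draw(im,c,rk,s,np.array(off),(255,0,255))
    out.append(im)
cv2.imwrite(f'pics/ovr{tag}.png',np.hstack(out))
E
python3 ovr.py 14; python3 - <<'E'
from lipf import *
chain([tg([.4655,.0043,.0625],4.5,0)],speed=.01)
E
```

```text
mid [0.6058 0.0143 0.0488] euler zyx [ 4.5 -0.3 -0. ]
now [0.478  0.0123 0.0768] q [ -0.  -3.  22. 136. -53.  45.  71.] t 17.2 F [ 0.1  0.2 -2.1] w 0.0158
3 x [[0.177, -0.073, -0.155], [0.0003, 0.0007, 0.0001]]
```

View pics/ovr14.png

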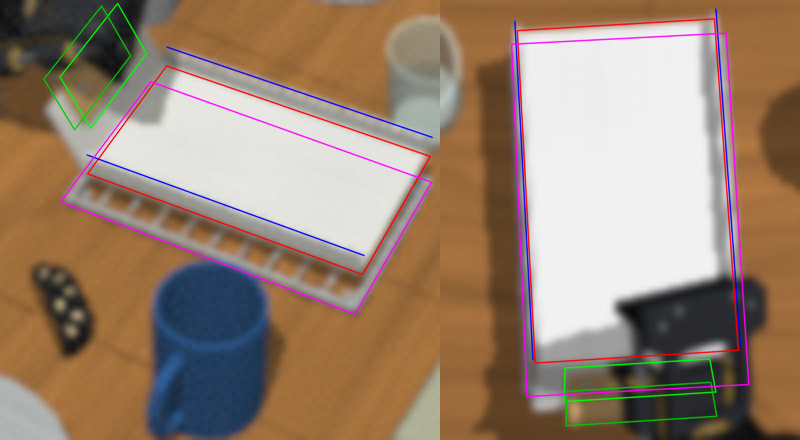

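>>> drive_tool(
  increments=[
    [[0.177,-0.073,-0.155],[0,0.0007,0]],
    [[0.177,-0.073,-0.155],[0,0.0007,0]],
    [[0.1,-0.04,-0.1],[0,0.0007,0]],
    [[0,0,0],[0,0,0]],
    [[0,0,0],[0,0,0]],
  ],
)

```text
time_s: 17.7
tool_pos: [0.4729, 0.0125, 0.0507]
tool_rot: [36.1, 51.8, 47.4]
force: [0.2, 0.2, -2.4]
grip_width: 0.0158
```

```bash
python3 snap.py 15; python3 ovr.py 15; python3 - <<'E'
from lipf import *
chain([tg([.4655,.0043,.0625],4.5,0)],speed=.01)
E
```

```text
mid [0.6003 0.0144 0.022 ] euler zyx [ 4.5  0.  -0.1]
now [0.4727 0.0125 0.0507] q [ -0.  -0.  22. 137. -57.  44.  77.] t 17.8 F [-0.9 -0.5 -2. ] w 0.0159
1 x [[0.074, -0.023, -0.021], [0.0003, -0.0003, 0.0007]]
```

View pics/ovr15.png

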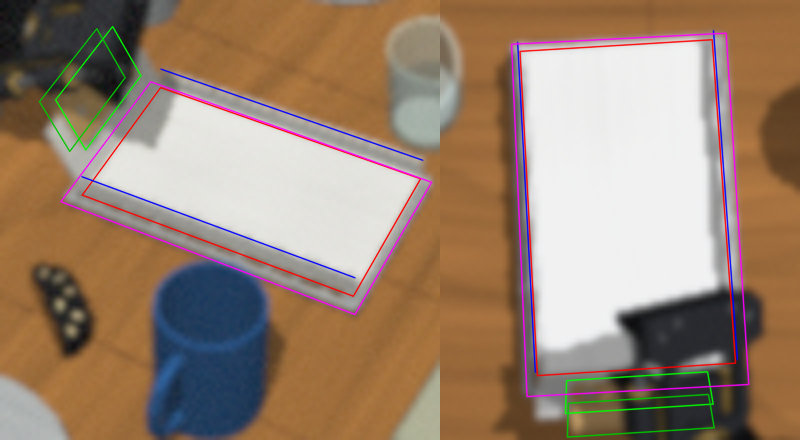

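>>> drive_tool(
  increments=[
    [[0.04,-0.018,-0.025],[0,0,0]],
    [[0.03,-0.014,-0.019],[0,0,0]],
    [[0,0,0],[0,0,0]],
    [[0,0,0],[0,0,0]],
  ],
)

```text
time_s: 18.2
tool_pos: [0.4726, 0.0126, 0.0472]
tool_rot: [36.1, 51.8, 47.4]
force: [-2.3, -0.1, 3.7]
grip_width: 0.0156
```

>>> drive_tool(
  increments=[
    [[0,0,0],[0,0,0]],
    [[0,0,0],[0,0,0]],
    [[0,0,0],[0,0,0]],
    [[0,0,0],[0,0,0]],
  ],
  hand=0.1,
)

```text
time_s: 18.6
tool_pos: [0.4718, 0.0127, 0.0462]
tool_rot: [36.2, 51.8, 47.5]
force: [0.2, 0.1, 0.4]
grip_width: 0.0397
```

>>> drive_tool(
  increments=[
    [[-0.4,0,0],[0,0,0]],
    [[-0.6,0,0],[0,0,0]],
    [[-0.7,0,0],[0,0,0]],
    [[-0.5,0,0],[0,0,0]],
  ],
)

```text
time_s: 19.0
tool_pos: [0.4348, -0.0283, 0.1166]
tool_rot: [36.2, 51.8, 47.4]
force: [0.9, 0.2, 0.6]
grip_width: 0.0478
```

```bash
python3 snap.py 16; cp pics/scene16.png pics/sceneA.png; python3 - <<'E'
from lipf import *
p,R,o=cur();chain([])
a=cv2.imread('pics/scene16.png')[110:300,200:400];b=cv2.imread('pics/top16.png')[110:300,150:350]
cv2.imwrite('pics/z16.png',cv2.resize(np.hstack([a,b]),None,fx=2,fy=2,interpolation=2))
E
```

```text
now [ 0.4363 -0.0292  0.1177] q [  4. -11.  25. 136. -43.  52.  67.] t 19.1 F [-0.5 -0.  -0.3] w 0.0476
```

View pics/z16.png

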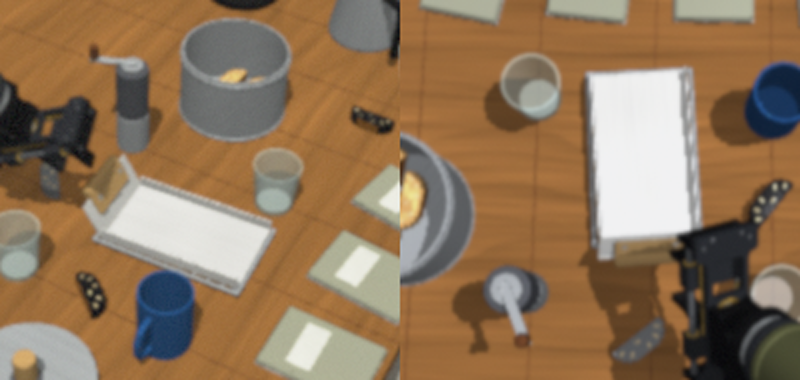

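```bash
python3 - <<'E'
from lipf import *
b=cv2.imread('pics/top16.png')[165:265,90:200]
cv2.imwrite('pics/z17.png',cv2.resize(b,None,fx=5,fy=5,interpolation=2))
E
python3 t3.py .514 .327 .546 -.321 16
```

```text
(no output)
```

View pics/z17.png

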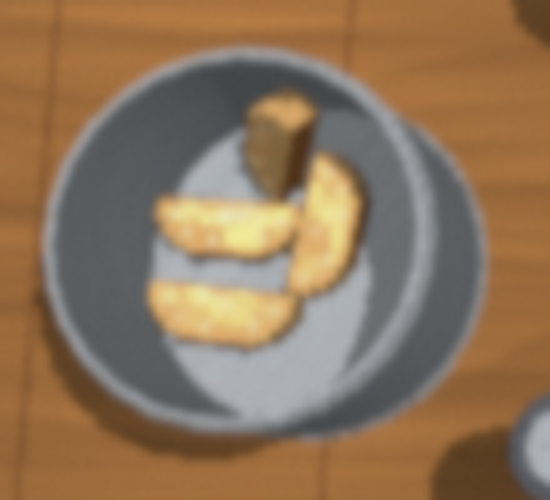

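View pics/t3.png

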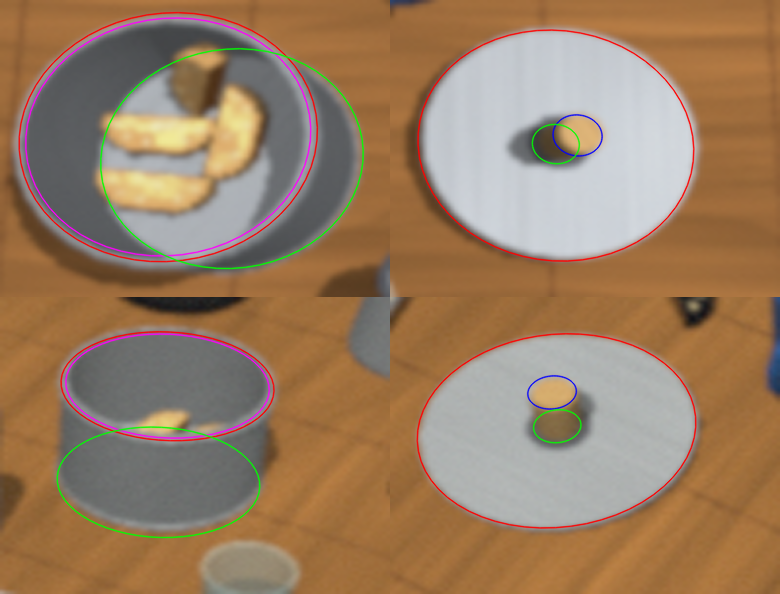

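```bash
python3 - <<'E'
from lipf import *
RD=np.array([[0,0,1],[0,1,0],[-1,0,0]],float)
L=np.array([.546,-.321])
chain([(np.array([.46,-.12,.21]),tg(G0,3,15,phi=12)[1]),(np.array([*L,.13]),RD),(np.array([*L,.045]),RD)],speed=.032,rot=7)
E
```

```text
now [ 0.4363 -0.0292  0.1177] q [  4. -11.  25. 136. -43.  52.  67.] t 19.1 F [-0.5 -0.  -0.3] w 0.0476
5 x [[-0.521, -0.305, 0.265], [0.0101, 0.0233, -0.0222]]
8 x [[0.207, -0.668, 0.206], [0.0047, 0.0152, -0.0128]]
3 x [[0.708, 0.0, 0.0], [0.0, 0.0, 0.0]]
```

>>> drive_tool(
  increments=[
    [[-0.521,-0.305,0.265],[0.0101,0.0233,-0.0222]],
    [[-0.521,-0.305,0.265],[0.0101,0.0233,-0.0222]],
    [[-0.521,-0.305,0.265],[0.0101,0.0233,-0.0222]],
    [[-0.521,-0.305,0.265],[0.0101,0.0233,-0.0222]],
    [[-0.521,-0.305,0.265],[0.0101,0.0233,-0.0222]],
    [[0.207,-0.668,0.206],[0.0047,0.0152,-0.0128]],
    [[0.207,-0.668,0.206],[0.0047,0.0152,-0.0128]],
    [[0.207,-0.668,0.206],[0.0047,0.0152,-0.0128]],
    [[0.207,-0.668,0.206],[0.0047,0.0152,-0.0128]],
    [[0.207,-0.668,0.206],[0.0047,0.0152,-0.0128]],
  ],
  hand=0.7,
)

```text
time_s: 20.1
tool_pos: [0.5183, -0.2404, 0.1525]
tool_rot: [42.0, 83.0, 43.9]
force: [0.6, -0.2, 0.0]
grip_width: 0.0742
```

>>> drive_tool(
  increments=[
    [[0.207,-0.668,0.206],[0.0047,0.0152,-0.0128]],
    [[0.207,-0.668,0.206],[0.0047,0.0152,-0.0128]],
    [[0.207,-0.668,0.206],[0.0047,0.0152,-0.0128]],
    [[0,0,0],[0,0,0]],
    [[0,0,0],[0,0,0]],
  ],
)

```text
time_s: 20.6
tool_pos: [0.5455, -0.3177, 0.1249]
tool_rot: [150.6, 89.6, 150.9]
force: [1.0, 0.2, -0.3]
grip_width: 0.0743
```

```bash
python3 snap.py 18; python3 - <<'E'
from lipf import *
RD=np.array([[0,0,1],[0,1,0],[-1,0,0]],float)
L=np.array([.546,-.321])
chain([(np.array([*L,.07]),RD),(np.array([*L,.026]),RD)],speed=.032,rot=7)
im=cv2.imread('pics/scene18.png')[200:340,130:310]
cv2.imwrite('pics/z18.png',cv2.resize(im,None,fx=4,fy=4,interpolation=2))
E
```

```text
now [ 0.5456 -0.3177  0.1265] q [11. 20. 20. 93. -8. 68. 34.] t 20.7 F [-0.7  0.6 -0.2] w 0.074
2 x [[0.706, -0.043, 0.008], [0.001, -0.001, -0.0007]]
2 x [[0.55, 0.0, 0.0], [0.0, 0.0, 0.0]]
```

View pics/z18.png

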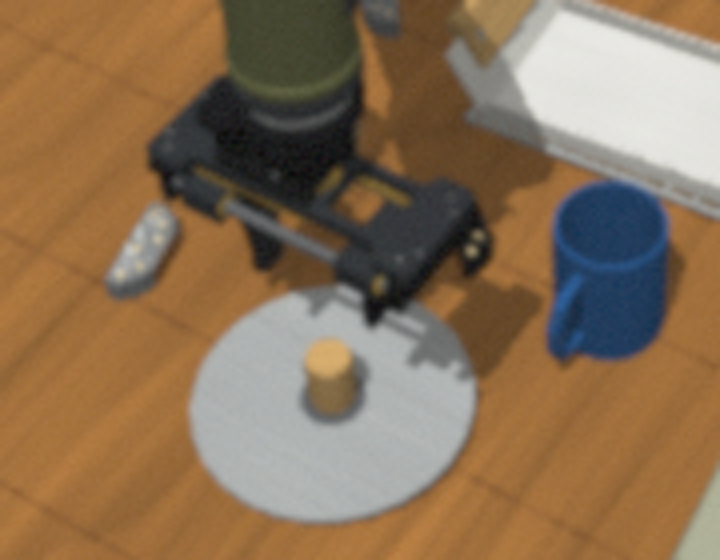

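>>> drive_tool(
  increments=[
    [[0.7,-0.043,0.008],[0.001,-0.001,-0.0007]],
    [[0.7,-0.043,0.008],[0.001,-0.001,-0.0007]],
    [[0.55,0,0],[0,0,0]],
    [[0.45,0,0],[0,0,0]],
    [[0,0,0],[0,0,0]],
  ],
)

```text
time_s: 21.2
tool_pos: [0.5443, -0.3204, 0.0289]
tool_rot: [155.7, 89.8, 155.7]
force: [-0.2, -0.6, -0.4]
grip_width: 0.0737
```

```bash
python3 snap.py 19; python3 - <<'E'
from lipf import *
RD=np.array([[0,0,1],[0,1,0],[-1,0,0]],float)
L=np.array([.546,-.321])
chain([(np.array([*L,.026]),RD)],speed=.032,rot=7)
im=cv2.imread('pics/scene19.png')[240:340,160:290]
cv2.imwrite('pics/z19.png',cv2.resize(im,None,fx=4,fy=4,interpolation=2))
E
```

```text
now [ 0.5463 -0.322   0.0319] q [ 13.  26.  19.  98. -10.  58.  35.] t 21.3 F [-0.1 -0.5 -0. ] w 0.074
1 x [[0.148, 0.026, -0.008], [-0.0004, 0.0006, 0.0006]]
```

View pics/z19.png

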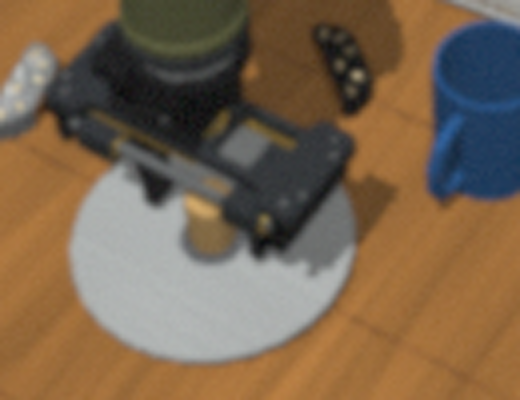

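>>> drive_tool(
  increments=[
    [[0.12,0.02,0],[0,0,0]],
    [[0,0,0],[0,0,0]],
  ],
)

```text
time_s: 21.5
tool_pos: [0.5467, -0.3216, 0.0272]
tool_rot: [-43.7, 89.8, -43.8]
force: [-0.1, -0.9, -0.8]
grip_width: 0.074
```

>>> drive_tool(
  increments=[
    [[0,0,0],[0,0,0]],
    [[0,0,0],[0,0,0]],
    [[0,0,0],[0,0,0]],
    [[0,0,0],[0,0,0]],
    [[0,0,0],[0,0,0]],
  ],
  hand=-1,
  squeeze=45,
)

```text
time_s: 22.0
tool_pos: [0.5461, -0.3218, 0.0264]
tool_rot: [-71.4, 89.9, -71.5]
force: [0.1, 0.3, -0.4]
grip_width: 0.0418
```

>>> drive_tool(
  increments=[
    [[-0.3,0,0],[0,0,0]],
    [[-0.6,0,0],[0,0,0]],
    [[-0.8,0,0],[0,0,0]],
    [[-0.8,0,0],[0,0,0]],
    [[-0.5,0,0],[0,0,0]],
    [[0,0,0],[0,0,0]],
    [[0,0,0],[0,0,0]],
  ],
)

```text
time_s: 22.7
tool_pos: [0.5459, -0.3215, 0.1463]
tool_rot: [-68.2, 89.9, -68.3]
force: [0.1, 0.4, -1.9]
grip_width: 0.0312
```

```bash
python3 snap.py 20; python3 - <<'E'
from lipf import *
p,R,o=cur();chain([]);print(R.round(3))
o=[]
for n,c,off in(('scene20',CS,(160,190)),('top20',CT,(340,145))):
    im=cv2.imread(f'pics/{n}.png')[off[1]:off[1]+100,off[0]:off[0]+100];s=4
    im=cv2.resize(im,None,fx=s,fy=s,interpolation=2)
    for z,r,col in((p[2]-.009,.094,(0,0,255)),(p[2]-.009-.017,.08,(0,255,0))):
        q=(circ(c,p[0],p[1],z,r)-off)*s+1.5;cv2.polylines(im,[np.round(q*16).astype(np.int32)],True,col,1,cv2.LINE_AA,4)
    o.append(im)
cv2.imwrite('pics/z20.png',np.hstack(o))
E
```

```text
now [ 0.545  -0.3209  0.1446] q [11. 20. 21. 92. -7. 70. 33.] t 22.8 F [ 0.9 -0.2 -1.3] w 0.031
[[-0.002  0.001  1.   ]
 [-0.     1.    -0.001]
 [-1.    -0.    -0.002]]
```

View pics/z20.png

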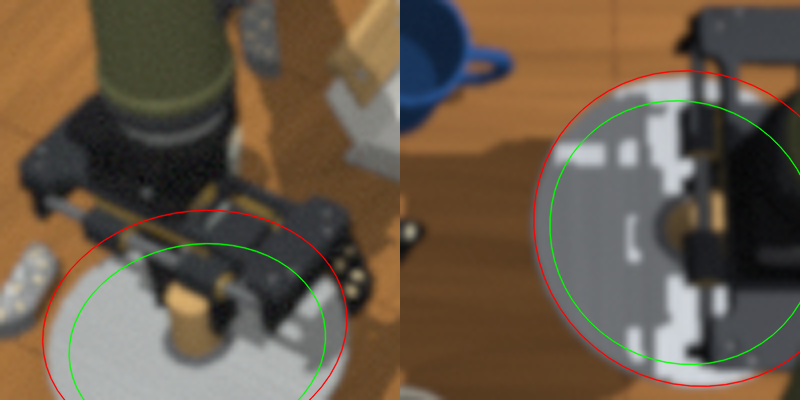

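```bash
cat > lidov.py <<'E'
from lipf import *
import sys
tag,dz=sys.argv[1],float(sys.argv[2]);dx=float(sys.argv[3]) if len(sys.argv)>3 else 0;dy=float(sys.argv[4]) if len(sys.argv)>4 else 0
p,R,o=cur();print(p,o['grip_width'],o['force'])
O=[]
for n,c in(('scene',CS),('top',CT)):
    k=proj(c,[p[0],p[1],p[2]-.02])[0];off=(k-50).astype(int).clip(0,[459,319])
    im=cv2.imread(f'pics/{n}{tag}.png')[off[1]:off[1]+100,off[0]:off[0]+100];s=4
    im=cv2.resize(im,None,fx=s,fy=s,interpolation=2)
    for z,r,col in((p[2]-dz,.094,(0,0,255)),):
        q=(circ(c,p[0]+dx,p[1]+dy,z,r)-off)*s+1.5;cv2.polylines(im,[np.round(q*16).astype(np.int32)],True,col,1,cv2.LINE_AA,4)
    O.append(im)
cv2.imwrite(f'pics/lid{tag}.png',np.hstack(O))
E
python3 lidov.py 20 .009;python3 - <<'E'
import cv2
E
```

```text
[ 0.54504173 -0.32093763  0.14460222] 0.031040714240905928 [ 0.88279901 -0.2000778  -1.33346525]
```

View pics/lid20.png

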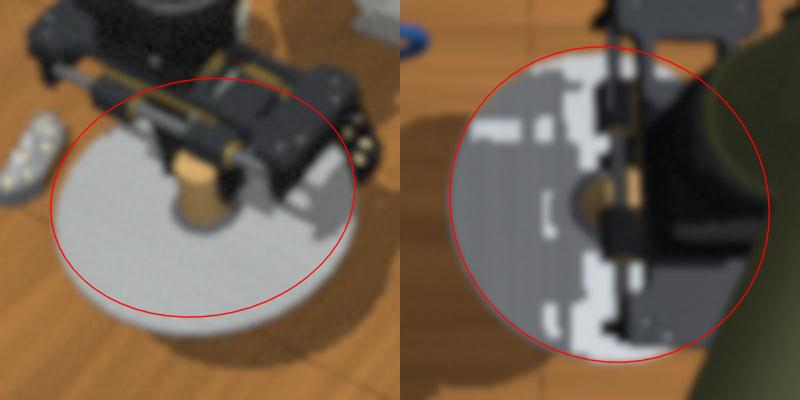

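```bash
python3 lidov.py 20 .023
```

```text
[ 0.54504173 -0.32093763  0.14460222] 0.031040714240905928 [ 0.88279901 -0.2000778  -1.33346525]
```

View pics/lid20.png

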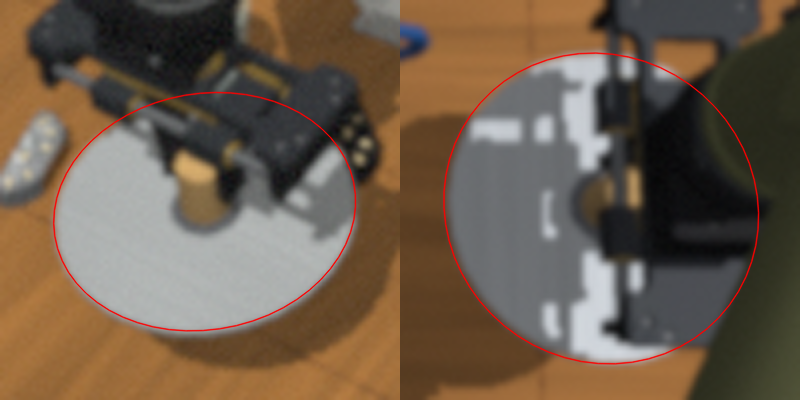

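```bash
python3 - <<'E'
from lipf import *
RD=np.array([[0,0,1],[0,1,0],[-1,0,0]],float)
chain([(np.array([.57,-.25,.28]),RD),(np.array([.57,.2,.29]),RD),(np.array([.515,.328,.24]),RD)],speed=.03,rot=7)
E
```

```text
now [ 0.545  -0.3209  0.1446] q [11. 20. 21. 92. -7. 70. 33.] t 22.8 F [ 0.9 -0.2 -1.3] w 0.031
6 x [[-0.564, 0.296, 0.103], [-0.0001, -0.0002, 0.0]]
16 x [[-0.016, 0.703, 0.0], [0.0, 0.0, 0.0]]
5 x [[0.25, 0.64, -0.275], [0.0, 0.0, 0.0]]
```

>>> drive_tool(
  increments=[
    [[-0.3,0.15,0.05],[0,0,0]],
    [[-0.564,0.296,0.103],[0,0,0]],
    [[-0.564,0.296,0.103],[0,0,0]],
    [[-0.564,0.296,0.103],[0,0,0]],
    [[-0.564,0.296,0.103],[0,0,0]],
    [[-0.564,0.296,0.103],[0,0,0]],
    [[-0.3,0.4,0.05],[0,0,0]],
    [[-0.016,0.703,0],[0,0,0]],
    [[-0.016,0.703,0],[0,0,0]],
    [[-0.016,0.703,0],[0,0,0]],
  ],
)

```text
time_s: 23.8
tool_pos: [0.5703, -0.1538, 0.2843]
tool_rot: [-125.1, 89.9, -125.2]
force: [-0.0, -0.1, -1.6]
grip_width: 0.0309
```

>>> drive_tool(
  increments=[
    [[-0.016,0.703,0],[0,0,0]],
    [[-0.016,0.703,0],[0,0,0]],
    [[-0.016,0.703,0],[0,0,0]],
    [[-0.016,0.703,0],[0,0,0]],
    [[-0.016,0.703,0],[0,0,0]],
    [[-0.016,0.703,0],[0,0,0]],
    [[-0.016,0.703,0],[0,0,0]],
    [[-0.016,0.703,0],[0,0,0]],
    [[0,0.703,0],[0,0,0]],
    [[0,0.6,0],[0,0,0]],
  ],
)

```text
time_s: 24.8
tool_pos: [0.5702, 0.1238, 0.2888]
tool_rot: [-123.7, 89.9, -123.7]
force: [0.0, -0.3, -2.5]
grip_width: 0.031
```

```bash
python3 - <<'E'
from lipf import *
RD=np.array([[0,0,1],[0,1,0],[-1,0,0]],float)
chain([(np.array([.515,.328,.23]),RD)],speed=.03,rot=7)
E
```

```text
now [0.5702 0.1238 0.2888] q [-19.   9.   4.  87.  -1.  84. -14.] t 24.8 F [ 0.  -0.3 -2.5] w 0.031
8 x [[0.183, 0.638, -0.172], [0.0, -0.0001, 0.0001]]
```

>>> drive_tool(
  increments=[
    [[0.183,0.638,-0.172],[0,0,0]],
    [[0.183,0.638,-0.172],[0,0,0]],
    [[0.183,0.638,-0.172],[0,0,0]],
    [[0.183,0.638,-0.172],[0,0,0]],
    [[0.183,0.638,-0.172],[0,0,0]],
    [[0.183,0.638,-0.172],[0,0,0]],
    [[0.183,0.638,-0.172],[0,0,0]],
    [[0.183,0.638,-0.172],[0,0,0]],
    [[0,0,0],[0,0,0]],
    [[0,0,0],[0,0,0]],
  ],
)

```text
time_s: 25.8
tool_pos: [0.5153, 0.326, 0.2296]
tool_rot: [-107.9, 89.8, -107.8]
force: [0.6, -1.6, -2.2]
grip_width: 0.0309
```

```bash
python3 snap.py 21; python3 - <<'E'
from lipf import *
RD=np.array([[0,0,1],[0,1,0],[-1,0,0]],float)
chain([(np.array([.515,.328,.175]),RD)],speed=.02,rot=7)
p,R,o=cur();print(R.round(3))
O=[]
for n,c,off in(('scene21',CS,(260,80)),('top21',CT,(80,150))):
    im=cv2.imread(f'pics/{n}.png')[off[1]:off[1]+115,off[0]:off[0]+115];s=3.45
    im=cv2.resize(im,None,fx=s,fy=s,interpolation=2)
    for x,y,z,r,col in((p[0],p[1],p[2]-.023,.094,(0,0,255)),(.515,.328,.125,.09,(255,0,255)),(.515,.328,0,.09,(0,255,0))):
        q=(circ(c,x,y,z,r)-off)*s+1.2;cv2.polylines(im,[np.round(q*16).astype(np.int32)],True,col,1,cv2.LINE_AA,4)
    O.append(im)
cv2.imwrite('pics/z21.png',np.hstack(O))
E
```

```text
now [0.5168 0.3243 0.2305] q [-32.  13.  -4.  88.   1.  78. -36.] t 25.9 F [ 1.  -0.3 -2.2] w 0.0312
3 x [[0.462, 0.032, -0.015], [-0.0004, 0.0001, 0.0004]]
[[ 0.001  0.003  1.   ]
 [-0.003  1.    -0.003]
 [-1.    -0.003  0.001]]
```

View pics/z21.png

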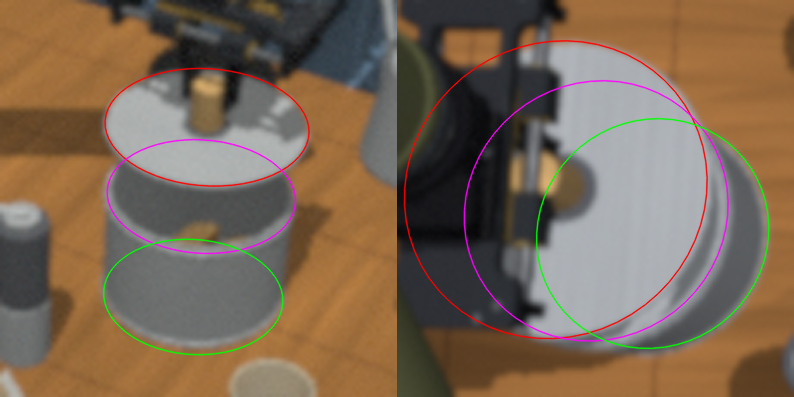

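```bash
python3 - <<'E'
from lipf import *
p,R,o=cur()
O=[]
for n,c,off,d in(('scene21',CS,(285,90),(75,105)),('top21',CT,(120,155),(75,105))):
    im0=cv2.imread(f'pics/{n}.png')[off[1]:off[1]+d[1],off[0]:off[0]+d[0]];s=5.2
    im=cv2.resize(im0,None,fx=s,fy=s,interpolation=2)
    for x,y,z,r,col in((p[0],p[1],p[2]-.023,.094,(0,0,255)),(.515,.328,.125,.09,(255,0,255))):
        q=(circ(c,x,y,z,r)-off)*s+2;cv2.polylines(im,[np.round(q*16).astype(np.int32)],True,col,1,cv2.LINE_AA,4)
    O.append(im)
cv2.imwrite('pics/z22.png',np.hstack(O))
E
```

```text
(no output)
```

View pics/z22.png

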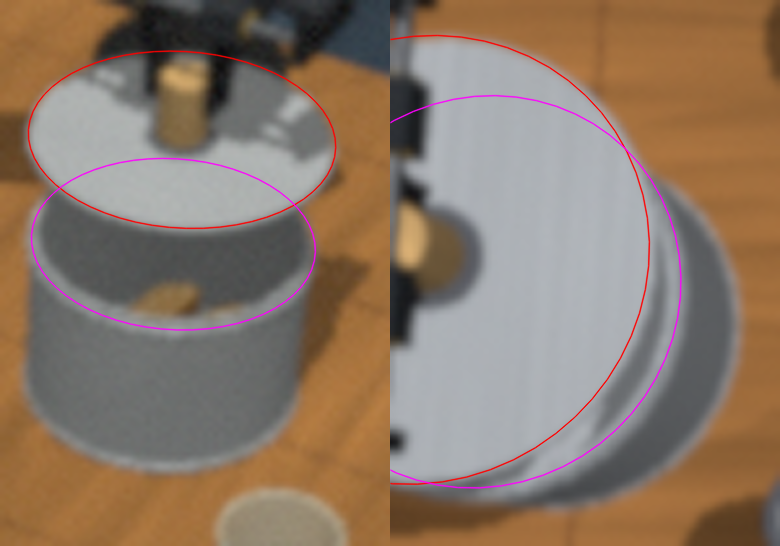

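>>> drive_tool(
  increments=[
    [[0.45,0.04,-0.02],[0,0,0]],
    [[0.45,0.04,-0.02],[0,0,0]],
    [[0.4,0.02,-0.01],[0,0,0]],
    [[0,0,0],[0,0,0]],
    [[0,0,0],[0,0,0]],
  ],
)

```text
time_s: 26.4
tool_pos: [0.5151, 0.3283, 0.179]
tool_rot: [-66.3, 89.9, -66.5]
force: [-0.0, -1.3, -2.2]
grip_width: 0.031
```

```bash
python3 snap.py 23; python3 - <<'E'
from lipf import *
RD=np.array([[0,0,1],[0,1,0],[-1,0,0]],float)
chain([(np.array([.515,.328,.152]),RD)],speed=.01,rot=7)
p,R,o=cur()
O=[]
for n,c,off,d in(('scene23',CS,(275,100),(85,105)),('top23',CT,(110,155),(70,105))):
    im0=cv2.imread(f'pics/{n}.png')[off[1]:off[1]+d[1],off[0]:off[0]+d[0]];s=5.
    im=cv2.resize(im0,None,fx=s,fy=s,interpolation=2)
    for x,y,z,r,col in((p[0],p[1],p[2]-.023,.094,(0,0,255)),(p[0],p[1],p[2]-.040,.08,(0,255,0)),(.515,.328,.125,.09,(255,0,255))):
        q=(circ(c,x,y,z,r)-off)*s+2;cv2.polylines(im,[np.round(q*16).astype(np.int32)],True,col,1,cv2.LINE_AA,4)
    O.append(im)
cv2.imwrite('pics/z23.png',np.hstack(O))
E
```

```text
now [0.5155 0.3291 0.18  ] q [-32.  15.  -4.  92.   1.  73. -36.] t 26.5 F [ 0.1  0.8 -1.8] w 0.0309
3 x [[0.233, -0.009, -0.005], [-0.0004, 0.0004, 0.0001]]
```

View pics/z23.png

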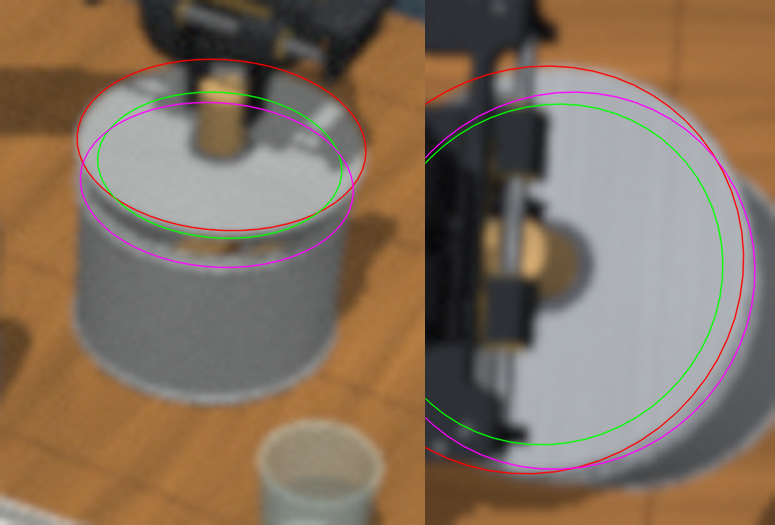

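>>> drive_tool(
  increments=[
    [[0.23,-0.01,0],[0,0,0]],
    [[0.15,-0.01,0],[0,0,0]],
    [[0.1,0,0],[0,0,0]],
    [[0,0,0],[0,0,0]],
  ],
)

```text
time_s: 26.9
tool_pos: [0.5145, 0.3306, 0.1626]
tool_rot: [29.0, 89.8, 29.0]
force: [-5.6, -0.2, 11.9]
grip_width: 0.0311
```

>>> drive_tool(
  increments=[
    [[0.1,0,0],[0,0,0]],
    [[0.05,0,0],[0,0,0]],
    [[0,0,0],[0,0,0]],
  ],
)

```text
time_s: 27.2
tool_pos: [0.5136, 0.332, 0.1606]
tool_rot: [54.7, 89.7, 54.7]
force: [-12.7, -1.6, 28.5]
grip_width: 0.0312
```

>>> drive_tool(
  increments=[
    [[-0.15,0,0],[0,0,0]],
    [[-0.1,0,0],[0,0,0]],
    [[0,0,0],[0,0,0]],
  ],
)

```text
time_s: 27.5
tool_pos: [0.5143, 0.3296, 0.1636]
tool_rot: [9.2, 90.0, 9.1]
force: [-2.9, 3.7, 2.9]
grip_width: 0.0313
```

```bash
python3 snap.py 24; python3 - <<'E'
from lipf import *
p,R,o=cur();chain([])
print(R.round(3))
O=[]
for n,c,off,d in(('scene24',CS,(275,100),(85,105)),('top24',CT,(110,155),(70,105))):
    im0=cv2.imread(f'pics/{n}.png')[off[1]:off[1]+d[1],off[0]:off[0]+d[0]];s=5.
    im=cv2.resize(im0,None,fx=s,fy=s,interpolation=2)
    for x,y,z,r,col in((p[0],p[1],p[2]-.023,.094,(0,0,255)),(.515,.328,.125,.09,(255,0,255))):
        q=(circ(c,x,y,z,r)-off)*s+2;cv2.polylines(im,[np.round(q*16).astype(np.int32)],True,col,1,cv2.LINE_AA,4)
    O.append(im)
cv2.imwrite('pics/z24.png',np.hstack(O))
E
```

```text
now [0.5143 0.3296 0.1635] q [-32.  16.  -4.  93.   1.  71. -36.] t 27.6 F [-2.9  2.6  3.8] w 0.0309
[[ 0.001  0.001  1.   ]
 [-0.     1.    -0.001]
 [-1.    -0.     0.001]]
```

View pics/z24.png

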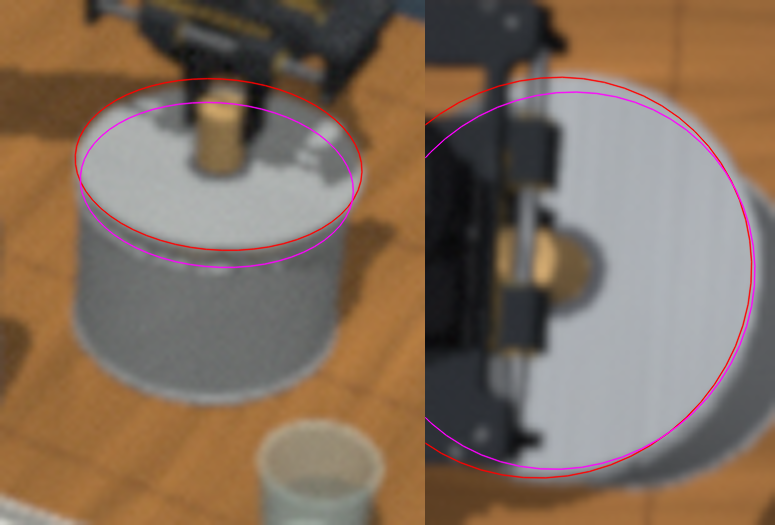

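```bash
cat > fit.py <<'E'
from lipf import *
from scipy.ndimage import map_coordinates,gaussian_filter
from scipy.optimize import least_squares
def edges(img,c,x,y,z,r,angs,w=4,sign=0):
    g=gaussian_filter(cv2.cvtColor(img,cv2.COLOR_BGR2GRAY).astype(float) if sign!=9 else img,.8)
    hsv=cv2.cvtColor(img,cv2.COLOR_BGR2HSV)[:,:,1].astype(float);hsv=gaussian_filter(hsv,.8)
    a=np.radians(angs);P=proj(c,np.c_[x+r*np.cos(a),y+r*np.sin(a),0*a+z]);Q=proj(c,np.c_[x+(r+.001)*np.cos(a),y+(r+.001)*np.sin(a),0*a+z])
    N=(Q-P);N/=np.linalg.norm(N,axis=1)[:,None]
    t=np.arange(-w,w+.01,.25);out=[]
    for p,n in zip(P,N):
        s=map_coordinates(hsv,[p[1]+t*n[1],p[0]+t*n[0]],order=1)   # saturation: metal low, wood high
        d=np.gradient(s);k=np.argmax(d)
        out.append((t[k],d[k]))
    return P,N,np.array(out)
def fit(img,c,x,y,z,r,angs,thr=4):
    for it in range(4):
        P,N,o=edges(img,c,x,y,z,r,angs);ok=o[:,1]>thr
        T=P+N*o[:,:1]
        def res(q):
            a=np.radians(angs[ok]);A=circ_d(c,q,z,r,T[ok]);return A
        s=least_squares(res,[x,y],loss='soft_l1',f_scale=.4);x,y=s.x
    return x,y,ok.sum(),np.abs(s.fun).mean()
def circ_d(c,q,z,r,T):
    return np.array([ (np.hypot(*(back(c,t,z)[:2]-q))-r)*400 for t in T])
E
python3 - <<'E'
from fit import *
A=np.arange(0,360,5.)
for tag in('20','19','16'):
    for n,c in(('scene',CS),('top',CT)):
        im=cv2.imread(f'pics/{n}{tag}.png')
        # rim outer seen against wood: scene far side (+y-ish,-x side); top: far from camera (+y)
        rng=(60,210) if n=='scene' else (0,180)
        an=A[(A>=rng[0])&(A<=rng[1])]
        print(tag,n,'rim',fit(im,c,.515,.328,.125,.09,an))
        rng=(240,390) if n=='scene' else (200,330)
        B=np.arange(rng[0],rng[1],5.)
        print(tag,n,'base',fit(im,c,.515,.328,.0,.09,B))
E
```

```text
20 scene rim (np.float64(0.5095107241907343), np.float64(0.33509069291767474), np.int64(31), np.float64(0.28521773652548554))
20 scene base (np.float64(0.5107087487508891), np.float64(0.33555323474419163), np.int64(30), np.float64(0.18270519673790636))
20 top rim (np.float64(0.5098707943133884), np.float64(0.33108289996079304), np.int64(37), np.float64(0.3251274177754494))
20 top base (np.float64(0.5118233955780657), np.float64(0.3279013485453319), np.int64(26), np.float64(0.24078291714809685))
19 scene rim (np.float64(0.5097008872479515), np.float64(0.33505140715281156), np.int64(31), np.float64(0.35461971183116137))
19 scene base (np.float64(0.51087533111387), np.float64(0.3357641206856766), np.int64(30), np.float64(0.21756502931361552))
19 top rim (np.float64(0.5098416354638811), np.float64(0.3310709044321065), np.int64(37), np.float64(0.31996470012636496))
19 top base (np.float64(0.5116709749738442), np.float64(0.32792739466323934), np.int64(26), np.float64(0.249482469874377))
16 scene rim (np.float64(0.5095107234945975), np.float64(0.3348794172174603), np.int64(31), np.float64(0.29847675033427107))
16 scene base (np.float64(0.5108984263521051), np.float64(0.3354819005756206), np.int64(30), np.float64(0.1283917852842368))
16 top rim (np.float64(0.5098835917902697), np.float64(0.3311290846930323), np.int64(37), np.float64(0.2994697593173621))
16 top base (np.float64(0.5116866212186689), np.float64(0.32796098429443066), np.int64(26), np.float64(0.240432420687013))
```

```bash
python3 - <<'E'
from fit import *
for tag,p in(('23',(.5152,.3287,.1795)),('24',(.5143,.3296,.1636))):
    for n,c in(('scene',CS),('top',CT)):
        im=cv2.imread(f'pics/{n}{tag}.png')
        for rng in(((60,210),(90,230)) if n=='scene' else ((-60,80),(0,75))):
            an=np.arange(rng[0],rng[1]+1,5.)
            print(tag,n,rng,[np.round(v,4) for v in fit(im,c,p[0],p[1],p[2]-.023,.094,an)])
E
```

```text
23 scene (60, 210) [np.float64(0.5153), np.float64(0.3268), np.int64(24), np.float64(0.5006)]
23 scene (90, 230) [np.float64(0.5151), np.float64(0.3253), np.int64(22), np.float64(0.5748)]
23 top (-60, 80) [np.float64(0.5155), np.float64(0.3229), np.int64(26), np.float64(0.9737)]
23 top (0, 75) [np.float64(0.5189), np.float64(0.3138), np.int64(14), np.float64(1.0981)]
24 scene (60, 210) [np.float64(0.5169), np.float64(0.3255), np.int64(29), np.float64(0.7372)]
24 scene (90, 230) [np.float64(0.5166), np.float64(0.3249), np.int64(26), np.float64(0.7824)]
24 top (-60, 80) [np.float64(0.516), np.float64(0.3233), np.int64(23), np.float64(0.5516)]
24 top (0, 75) [np.float64(0.5162), np.float64(0.3219), np.int64(10), np.float64(0.9287)]
```

>>> drive_tool(
  increments=[
    [[-0.2,0,0],[0,0,0]],
    [[-0.2,0.1,-0.08],[0,0,0]],
    [[0,0.1,-0.07],[0,0,0]],
    [[0,0,0],[0,0,0]],
    [[0,0,0],[0,0,0]],
  ],
)

```text
time_s: 28.1
tool_pos: [0.5083, 0.3363, 0.1789]
tool_rot: [-86.8, 89.9, -86.9]
force: [-0.4, -1.2, -1.9]
grip_width: 0.031
```

```bash
python3 snap.py 25; python3 - <<'E'
from fit import *
chain([])
p=cur()[0]
for n,c in(('scene',CS),('top',CT)):
    im=cv2.imread(f'pics/{n}25.png')
    rng=(60,210) if n=='scene' else (-60,80)
    print(n,'lid',[np.round(v,4) for v in fit(im,c,p[0]+.002,p[1]-.005,p[2]-.023,.094,np.arange(rng[0],rng[1]+1,5.))])
    B=np.arange(240,390,5.) if n=='scene' else np.arange(200,330,5.)
    print(n,'base',[np.round(v,4) for v in fit(im,c,.511,.331,0,.09,B)])
a=cv2.imread('pics/scene25.png')[95:195,265:365];b=cv2.imread('pics/top25.png')[155:255,90:190]
cv2.imwrite('pics/z25.png',cv2.resize(np.hstack([a,b]),None,fx=4,fy=4,interpolation=2))
E
```

```text
now [0.5085 0.336  0.1788] q [-33.  15.  -4.  92.   1.  73. -37.] t 28.2 F [ 0.2 -0.3 -1.7] w 0.031
scene lid [np.float64(0.5102), np.float64(0.3306), np.int64(22), np.float64(0.5763)]
scene base [np.float64(0.5109), np.float64(0.3357), np.int64(30), np.float64(0.1717)]
top lid [np.float64(0.5093), np.float64(0.3254), np.int64(25), np.float64(0.8286)]
top base [np.float64(0.5119), np.float64(0.3279), np.int64(26), np.float64(0.1889)]
```

View pics/z25.png

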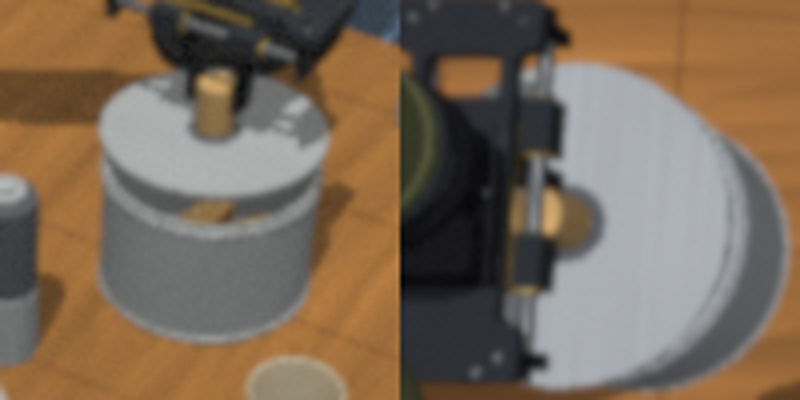

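>>> drive_tool(
  increments=[
    [[0.1,0.1,0.02],[0,0,0]],
    [[0.15,0,0],[0,0,0]],
    [[0.12,0,0],[0,0,0]],
    [[0.08,0,0],[0,0,0]],
    [[0,0,0],[0,0,0]],
  ],
)

```text
time_s: 28.7
tool_pos: [0.5109, 0.3381, 0.1622]
tool_rot: [-58.9, 89.7, -59.1]
force: [-0.2, -5.4, 6.0]
grip_width: 0.0313
```

>>> drive_tool(
  increments=[
    [[-0.1,0,0],[0,0,0]],
    [[0,-0.12,-0.02],[0,0,0]],
    [[0.1,0,0],[0,0,0]],
    [[0.08,0,0],[0,0,0]],
    [[0,0,0],[0,0,0]],
  ],
)

```text
time_s: 29.2
tool_pos: [0.5078, 0.3355, 0.1569]
tool_rot: [-112.2, 89.8, -112.2]
force: [0.5, 0.0, -2.1]
grip_width: 0.0312
```

>>> drive_tool(
  increments=[
    [[0.06,0,0],[0,0,0]],
    [[0.05,0,0],[0,0,0]],
    [[0,0,0],[0,0,0]],
  ],
)

```text
time_s: 29.5
tool_pos: [0.5085, 0.3365, 0.1544]
tool_rot: [-26.1, 89.9, -26.1]
force: [-0.7, 0.7, 2.8]
grip_width: 0.0312
```

```bash
python3 snap.py 26; python3 - <<'E'
import cv2,numpy as np
a=cv2.imread('pics/scene26.png')[95:195,265:365];b=cv2.imread('pics/top26.png')[155:255,90:190]
cv2.imwrite('pics/z26.png',cv2.resize(np.hstack([a,b]),None,fx=4,fy=4,interpolation=2))
E
```

```text
(no output)
```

View pics/z26.png

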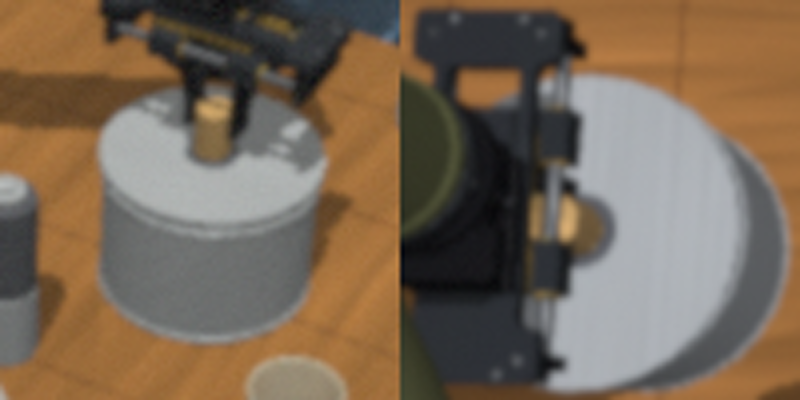

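>>> drive_tool(
  increments=[
    [[0.04,0,0],[0,0,0]],
    [[0,0,0],[0,0,0]],
  ],
)

```text
time_s: 29.8
tool_pos: [0.5087, 0.3366, 0.1541]
tool_rot: [-0.5, 89.9, -0.6]
force: [-3.3, 1.0, 8.4]
grip_width: 0.0312
```

>>> drive_tool(
  increments=[
    [[0,0,0],[0,0,0]],
    [[0,0,0],[0,0,0]],
    [[0,0,0],[0,0,0]],
    [[0,0,0],[0,0,0]],
    [[0,0,0],[0,0,0]],
  ],
  hand=0.7,
)

```text
time_s: 30.3
tool_pos: [0.5085, 0.3353, 0.1517]
tool_rot: [-86.0, 89.9, -86.1]
force: [0.3, -0.6, -0.0]
grip_width: 0.0633
```

>>> drive_tool(
  increments=[
    [[-0.3,0,0],[0,0,0]],
    [[-0.6,0,0],[0,0,0]],
    [[-0.9,0,0],[0,0,0]],
    [[-0.9,0,0],[0,0,0]],
    [[-0.9,0,0],[0,0,0]],
    [[-0.5,-0.5,-0.5],[0,0,0]],
    [[-0.3,-0.9,-0.3],[0,0,0]],
    [[0,-0.9,0],[0,0,0]],
    [[0,-0.9,0],[0,0,0]],
    [[0,-0.6,0],[0,0,0]],
  ],
)

```text
time_s: 31.3
tool_pos: [0.4765, 0.1811, 0.33]
tool_rot: [-31.2, 89.8, -31.5]
force: [0.8, 0.0, 0.1]
grip_width: 0.0741
```

```bash
python3 snap.py 27; python3 - <<'E'
from fit import *
import cv2,numpy as np
chain([])
a=cv2.imread('pics/scene27.png')[95:195,265:365];b=cv2.imread('pics/top27.png')[155:255,90:190]
cv2.imwrite('pics/z27.png',cv2.resize(np.hstack([a,b]),None,fx=4,fy=4,interpolation=2))
for n,c in(('scene',CS),('top',CT)):
    im=cv2.imread(f'pics/{n}27.png')
    rng=(60,210) if n=='scene' else (0,180)
    print(n,'lid',[np.round(v,4) for v in fit(im,c,.511,.331,.13,.094,np.arange(rng[0],rng[1]+1,5.))])
    B=np.arange(240,390,5.) if n=='scene' else np.arange(200,330,5.)
    print(n,'base',[np.round(v,4) for v in fit(im,c,.511,.331,0,.09,B)])
E
```

```text
now [0.4771 0.1796 0.3301] q [-25.  -1.   1.  93.   0.  88. -24.] t 31.4 F [-0.8  0.3  0. ] w 0.0737
scene lid [np.float64(0.5081), np.float64(0.3385), np.int64(31), np.float64(0.4774)]
scene base [np.float64(0.5112), np.float64(0.3361), np.int64(30), np.float64(0.2211)]
top lid [np.float64(0.511), np.float64(0.331), np.int64(0), np.float64(nan)]
top base [np.float64(0.5106), np.float64(0.3262), np.int64(14), np.float64(1.1983)]fit.py:22: RuntimeWarning: Mean of empty slice.
  return x,y,ok.sum(),np.abs(s.fun).mean()
  ret = ret.dtype.type(ret / rcount)
```

View pics/z27.png

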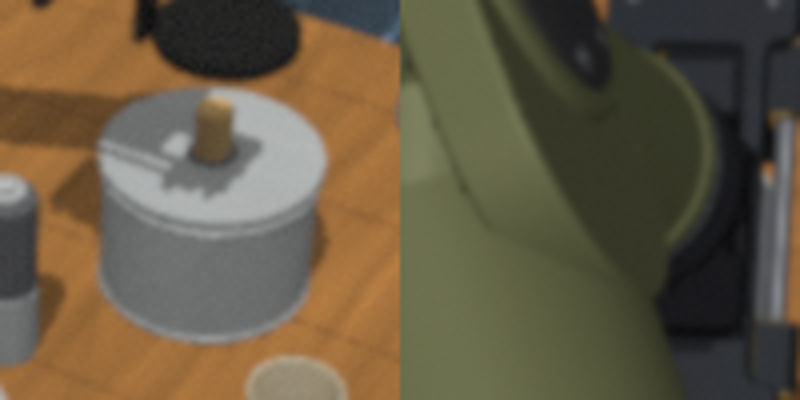

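View pics/scene27.png

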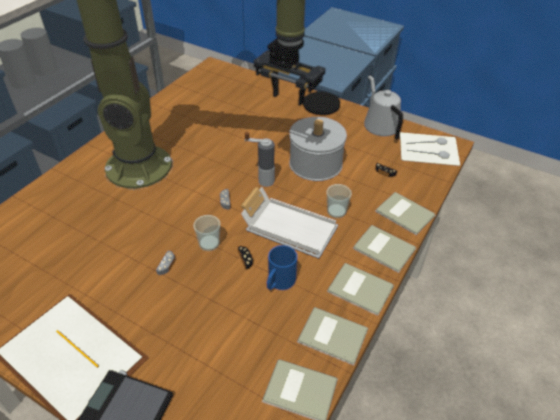

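>>> drive_tool(
  increments=[
    [[-0.2,-0.7,0],[0,0,0]],
    [[-0.2,-0.9,0],[0,0,0]],
    [[0,-0.9,0],[0,0,0]],
    [[0,-0.9,0],[0,0,0]],
    [[0,-0.9,0],[0,0,0]],
    [[0,-0.9,0],[0,0,0]],
    [[0,-0.5,0],[0,0,0]],
    [[0,0,0],[0,0,0]],
  ],
)

```text
time_s: 32.2
tool_pos: [0.476, -0.0467, 0.3457]
tool_rot: [-48.2, 89.8, -48.6]
force: [0.4, -0.6, 0.0]
grip_width: 0.0738
```

```bash
python3 snap.py 28; python3 - <<'E'
from fit import *
O=[]
for n,c,rng in(('scene',CS,(60,210)),('top',CT,(0,180))):
    im=cv2.imread(f'pics/{n}28.png')
    for z in(.127,.13,.134,.138,.142):
        print(n,z,'lid',[np.round(v,4) for v in fit(im,c,.511,.331,z,.094,np.arange(rng[0],rng[1]+1,5.))])
    B=np.arange(240,390,5.) if n=='scene' else np.arange(200,330,5.)
    print(n,'base',[np.round(v,4) for v in fit(im,c,.511,.331,0,.09,B)])
    off=(270,100) if n=='scene' else (95,165)
    i2=cv2.resize(im[off[1]:off[1]+90,off[0]:off[0]+95],None,fx=4.2,fy=5,interpolation=2)
    O.append(i2)
cv2.imwrite('pics/z28.png',np.hstack(O))
E
```

```text
scene 0.127 lid [np.float64(0.5057), np.float64(0.3427), np.int64(31), np.float64(0.2819)]
scene 0.13 lid [np.float64(0.5078), np.float64(0.3388), np.int64(31), np.float64(0.278)]
scene 0.134 lid [np.float64(0.5106), np.float64(0.3333), np.int64(31), np.float64(0.2498)]
scene 0.138 lid [np.float64(0.5133), np.float64(0.328), np.int64(31), np.float64(0.2225)]
scene 0.142 lid [np.float64(0.5158), np.float64(0.3227), np.int64(31), np.float64(0.2533)]
scene base [np.float64(0.5107), np.float64(0.336), np.int64(30), np.float64(0.2092)]
top 0.127 lid [np.float64(0.509), np.float64(0.3358), np.int64(37), np.float64(0.2582)]
top 0.13 lid [np.float64(0.5085), np.float64(0.3342), np.int64(37), np.float64(0.2288)]
top 0.134 lid [np.float64(0.5081), np.float64(0.3323), np.int64(37), np.float64(0.215)]
top 0.138 lid [np.float64(0.5075), np.float64(0.3302), np.int64(37), np.float64(0.1659)]
top 0.142 lid [np.float64(0.5069), np.float64(0.3281), np.int64(37), np.float64(0.1678)]
top base [np.float64(0.5118), np.float64(0.3278), np.int64(26), np.float64(0.1948)]
```

View pics/z28.png

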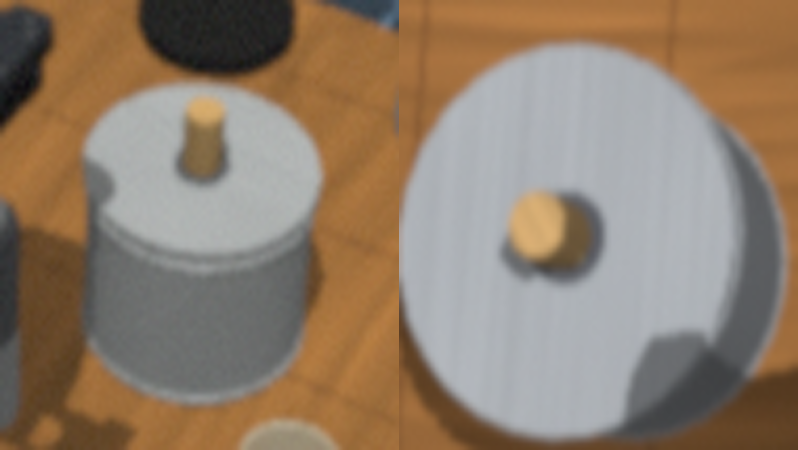

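View pics/top28.png

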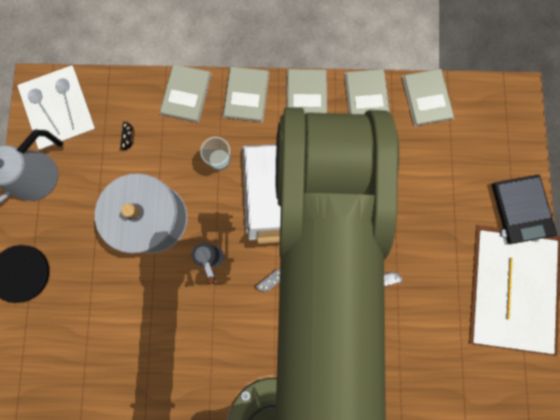

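```bash
python3 - <<'E'
import cv2,numpy as np
a=cv2.imread('pics/scene0.png').astype(int);b=cv2.imread('pics/scene28.png').astype(int)
d=np.clip(np.abs(a-b).sum(2),0,255).astype(np.uint8)
o=np.hstack([d[90:320,150:420],cv2.cvtColor(b[90:320,150:420].astype(np.uint8),cv2.COLOR_BGR2GRAY)])
cv2.imwrite('pics/diff.png',cv2.resize(o,None,fx=1.48,fy=1.48))
E
```

```text
(no output)
```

View pics/diff.png

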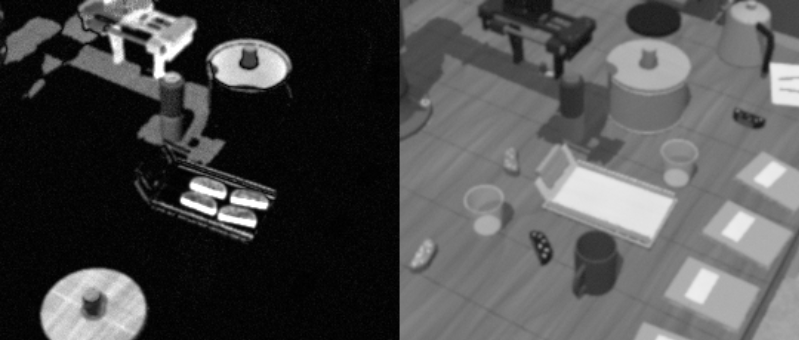

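The only differences from the start are the biscuits, the lid, a few millimetres at the tray, and the arm with its shadow. The glasses and mug show no change, and the grinder is only in shadow. I'm handing the job in.

```bash
python3 -c "
from cell import env
print(env.sign_off())"
```

```text
the job is handed in; nothing more can be done
None
```

The job is done and handed in at about 32 s of the 69 s allowed. All four biscotti are in the tin, the empty tray is back level on its rack, and the tin is closed with its lid. `sign_off` reports no verdict.

**What I did:** I carried the tray by its grip and tipped it with the lip just inside the rim. All four slid in with no fingers on them.

**What my last checks showed:**
- **Biscotti:** all four were in the tin before I closed it. Three were lying flat and one was standing on end, and none looked broken in the pictures.
- **Lid:** both cameras put its disc at about the rim height of 0.13 m, about 4 mm off centre, which the plug's 6 mm of play allows.
- **Tray:** the pictures show it seated on the rack.
- **Glasses and mug:** comparing the first and last scene images, they show no change.
- **Grinder:** only a shadow falls across it; its outline is unchanged.

**What went less well:**
- **First grasp approach:** it ran into the joint limits, so I gripped the board with the tool turned 25° sideways instead.
- **Knob grip:** I lifted before the fingers had fully closed, so they held the knob about 14 mm high. The grip held.
- **Fitting the lid:** the first try landed on the rim at about 28 N because my estimate of the tin's position was several mm off. I measured again and it dropped in on the third try. A later fit of the tin's base from the scene camera showed it hadn't moved by more than about 1 mm.
- **Camera mismatch:** the two cameras disagree by about 4 mm in the tin's y position.

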